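# Cull and dock test modules

## Task

Switch the test dock off first by drawing its lever fully towards the robot. Then put every odd-shaped module (too short, or with a corner broken off) into the grey reject tray, and slide every sound one onto a rail of the dock, one per rail, from the apron towards the end stop until the rail's sprung detent clicks and holds it home; last, push the lever fully away from the robot to switch the dock on again. Leave the mug, screwdriver and check weight alone.

Things in the scene. Friction and masses are not known exactly. Their poses are not given: they have to be found in the camera images.
- module_a: SOUND test module (may be absent), grey plastic, 90 mm long (x), 56 wide (y), 42 high, 0.42 kg. Black grip rib on top: 60 long (x), 20 wide (y), from 42 to 74 mm up. T channel below along x: mouth 21 wide between lips 6 high, inside 37 wide up to height 15, a notch across its ceiling at mid length. Either end may lead. Origin: centre of underside, z up.
- module_b: SOUND test module (may be absent), grey plastic, 90 mm long (x), 56 wide (y), 42 high, 0.42 kg. Black grip rib on top: 60 long (x), 20 wide (y), from 42 to 74 mm up. T channel below along x: mouth 21 wide between lips 6 high, inside 37 wide up to height 15, a notch across its ceiling at mid length. Either end may lead. Origin: centre of underside, z up.
- module_c: SOUND test module (may be absent), grey plastic, 90 mm long (x), 56 wide (y), 42 high, 0.42 kg. Black grip rib on top: 60 long (x), 20 wide (y), from 42 to 74 mm up. T channel below along x: mouth 21 wide between lips 6 high, inside 37 wide up to height 15, a notch across its ceiling at mid length. Either end may lead. Origin: centre of underside, z up.
- module_d: SOUND test module (may be absent), grey plastic, 90 mm long (x), 56 wide (y), 42 high, 0.42 kg. Black grip rib on top: 60 long (x), 20 wide (y), from 42 to 74 mm up. T channel below along x: mouth 21 wide between lips 6 high, inside 37 wide up to height 15, a notch across its ceiling at mid length. Either end may lead. Origin: centre of underside, z up.
- short_module: ODD, too short, test module (may be absent), grey plastic, 60 mm long (x), 56 wide (y), 42 high, 0.28 kg. Black grip rib on top: 40 long (x), 20 wide (y), from 42 to 74 mm up. T channel below along x: mouth 21 wide between lips 6 high, inside 37 wide up to height 15, a notch across its ceiling at mid length. Either end may lead. Origin: centre of underside, z up.
- chipped_module: ODD, chipped, test module (may be absent), grey plastic, 90 mm long (x), 56 wide (y), 42 high, 0.42 kg. Black grip rib on top: 60 long (x), 20 wide (y), from 42 to 74 mm up. T channel below along x: mouth 21 wide between lips 6 high, inside 37 wide up to height 15, a notch across its ceiling at mid length. Either end may lead. Origin: centre of underside, z up. Corner at +x +y is missing, 36 x 17 mm.
- dock: test dock fixed on the bench: plate 230 mm (x) by 345 (y from -140 to +205), 12 high; origin at its underside. Four steel T rails along x at y = -99, -33, +33, +99 mm, from rounded noses at x = -5 to a grey end stop (face x = +100, top 57 high). Plate from x = -115 to -5 is a bare apron to stand a module on (underside at 12 mm) before sliding it in +x. Lever at y = +172. x points away from the robot, within 0.25 rad
- home0 (a point): origin of a module that is home on the first (dock y -99 mm) rail: dock x +53 mm, on the plate's top (12 mm up); axes as dock. Rail web 14 mm wide, 7.5 high; head on it 30 wide, 6 thick: play 3.5 mm each side, 1.5 in height. At home 2 mm remain to the end stop. A module must start at dock x -60 or less, clear of the nose
- detent0 (a joint): sprung brass roller (28 mm across, axis across the rail, crown 5.5 mm proud) in the head of the first (dock y -99 mm) rail at dock x +53 mm: metres pressed down. 0 = up (rail empty, or module clicked home), 0.002 to 0.005 while a module is part way on. Clicking in takes some 5 to 10 N of push
- home1 (a point): origin of a module that is home on the second (dock y -33) rail: dock x +53 mm, on the plate's top (12 mm up); axes as dock. Rail web 14 mm wide, 7.5 high; head on it 30 wide, 6 thick: play 3.5 mm each side, 1.5 in height. At home 2 mm remain to the end stop. A module must start at dock x -60 or less, clear of the nose
- detent1 (a joint): sprung brass roller (28 mm across, axis across the rail, crown 5.5 mm proud) in the head of the second (dock y -33) rail at dock x +53 mm: metres pressed down. 0 = up (rail empty, or module clicked home), 0.002 to 0.005 while a module is part way on. Clicking in takes some 5 to 10 N of push
- home2 (a point): origin of a module that is home on the third (dock y +33) rail: dock x +53 mm, on the plate's top (12 mm up); axes as dock. Rail web 14 mm wide, 7.5 high; head on it 30 wide, 6 thick: play 3.5 mm each side, 1.5 in height. At home 2 mm remain to the end stop. A module must start at dock x -60 or less, clear of the nose
- detent2 (a joint): sprung brass roller (28 mm across, axis across the rail, crown 5.5 mm proud) in the head of the third (dock y +33) rail at dock x +53 mm: metres pressed down. 0 = up (rail empty, or module clicked home), 0.002 to 0.005 while a module is part way on. Clicking in takes some 5 to 10 N of push
- home3 (a point): origin of a module that is home on the fourth (dock y +99) rail: dock x +53 mm, on the plate's top (12 mm up); axes as dock. Rail web 14 mm wide, 7.5 high; head on it 30 wide, 6 thick: play 3.5 mm each side, 1.5 in height. At home 2 mm remain to the end stop. A module must start at dock x -60 or less, clear of the nose
- detent3 (a joint): sprung brass roller (28 mm across, axis across the rail, crown 5.5 mm proud) in the head of the fourth (dock y +99) rail at dock x +53 mm: metres pressed down. 0 = up (rail empty, or module clicked home), 0.002 to 0.005 while a module is part way on. Clicking in takes some 5 to 10 N of push
- tray: reject tray, grey open box fixed on the bench, 220 (x) by 160 (y) by 35 mm high, walls and floor 4 mm; origin centre of the underside. Room for two modules side by side at tray x = -50 and +50 mm, lengths along tray y
- lever (a joint): connecting lever on the dock, black: rad; 0 = off, leaning fully towards the robot (dock -x, 0.5 rad from upright), 1.0 = on, leaning fully away (dock +x); starts at 0.9 to 1.0, stays where it is left
- lever_tip (a point): the tip of that lever; a black ball 26 mm across at the end of an 80 mm lever that turns about a level axis (along dock y) 34 mm above the bench at dock x -20 mm; on a 70 x 50 mm block with its top 37 mm above the bench; turns with about 1 N at the tip
- mug: white mug, 76 mm wide, 90 high, bystander; origin centre of its underside
- screwdriver: screwdriver lying on the bench, bystander; origin centre of its underside
- gauge_block: steel check weight 60 x 60 x 50 mm with a knob, bystander; origin centre of its underside
There are look-alikes about, which are no part of the job. Leave any red look-alike of the module_d alone.

How it is judged (in metres and radians):
On the way, in this order (a step that is already met when the one before it is completed fails the run):
1. the lever is drawn to off (value of joint lever below 0.15 rad), for 0.2 s.
2. every sound module present is clicked home on a rail and every odd one present is in the tray, with the lever still off (((horizontal distance between module_a and home0 below 0.007 m and z of module_a in the frame of home0 between -0.005 and 0.005 m and angle between the x axis of module_a and the x axis of dock, either way round below 0.12 rad and angle between module_a's own z axis and vertical below 0.08 rad and value of joint detent0 below 0.0015 m) or (horizontal distance between module_a and home1 below 0.007 m and z of module_a in the frame of home1 between -0.005 and 0.005 m and angle between the x axis of module_a and the x axis of dock, either way round below 0.12 rad and angle between module_a's own z axis and vertical below 0.08 rad and value of joint detent1 below 0.0015 m) or (horizontal distance between module_a and home2 below 0.007 m and z of module_a in the frame of home2 between -0.005 and 0.005 m and angle between the x axis of module_a and the x axis of dock, either way round below 0.12 rad and angle between module_a's own z axis and vertical below 0.08 rad and value of joint detent2 below 0.0015 m) or (horizontal distance between module_a and home3 below 0.007 m and z of module_a in the frame of home3 between -0.005 and 0.005 m and angle between the x axis of module_a and the x axis of dock, either way round below 0.12 rad and angle between module_a's own z axis and vertical below 0.08 rad and value of joint detent3 below 0.0015 m)) and ((horizontal distance between module_b and home0 below 0.007 m and z of module_b in the frame of home0 between -0.005 and 0.005 m and angle between the x axis of module_b and the x axis of dock, either way round below 0.12 rad and angle between module_b's own z axis and vertical below 0.08 rad and value of joint detent0 below 0.0015 m) or (horizontal distance between module_b and home1 below 0.007 m and z of module_b in the frame of home1 between -0.005 and 0.005 m and angle between the x axis of module_b and the x axis of dock, either way round below 0.12 rad and angle between module_b's own z axis and vertical below 0.08 rad and value of joint detent1 below 0.0015 m) or (horizontal distance between module_b and home2 below 0.007 m and z of module_b in the frame of home2 between -0.005 and 0.005 m and angle between the x axis of module_b and the x axis of dock, either way round below 0.12 rad and angle between module_b's own z axis and vertical below 0.08 rad and value of joint detent2 below 0.0015 m) or (horizontal distance between module_b and home3 below 0.007 m and z of module_b in the frame of home3 between -0.005 and 0.005 m and angle between the x axis of module_b and the x axis of dock, either way round below 0.12 rad and angle between module_b's own z axis and vertical below 0.08 rad and value of joint detent3 below 0.0015 m)) and ((horizontal distance between module_c and home0 below 0.007 m and z of module_c in the frame of home0 between -0.005 and 0.005 m and angle between the x axis of module_c and the x axis of dock, either way round below 0.12 rad and angle between module_c's own z axis and vertical below 0.08 rad and value of joint detent0 below 0.0015 m) or (horizontal distance between module_c and home1 below 0.007 m and z of module_c in the frame of home1 between -0.005 and 0.005 m and angle between the x axis of module_c and the x axis of dock, either way round below 0.12 rad and angle between module_c's own z axis and vertical below 0.08 rad and value of joint detent1 below 0.0015 m) or (horizontal distance between module_c and home2 below 0.007 m and z of module_c in the frame of home2 between -0.005 and 0.005 m and angle between the x axis of module_c and the x axis of dock, either way round below 0.12 rad and angle between module_c's own z axis and vertical below 0.08 rad and value of joint detent2 below 0.0015 m) or (horizontal distance between module_c and home3 below 0.007 m and z of module_c in the frame of home3 between -0.005 and 0.005 m and angle between the x axis of module_c and the x axis of dock, either way round below 0.12 rad and angle between module_c's own z axis and vertical below 0.08 rad and value of joint detent3 below 0.0015 m)) and ((horizontal distance between module_d and home0 below 0.007 m and z of module_d in the frame of home0 between -0.005 and 0.005 m and angle between the x axis of module_d and the x axis of dock, either way round below 0.12 rad and angle between module_d's own z axis and vertical below 0.08 rad and value of joint detent0 below 0.0015 m) or (horizontal distance between module_d and home1 below 0.007 m and z of module_d in the frame of home1 between -0.005 and 0.005 m and angle between the x axis of module_d and the x axis of dock, either way round below 0.12 rad and angle between module_d's own z axis and vertical below 0.08 rad and value of joint detent1 below 0.0015 m) or (horizontal distance between module_d and home2 below 0.007 m and z of module_d in the frame of home2 between -0.005 and 0.005 m and angle between the x axis of module_d and the x axis of dock, either way round below 0.12 rad and angle between module_d's own z axis and vertical below 0.08 rad and value of joint detent2 below 0.0015 m) or (horizontal distance between module_d and home3 below 0.007 m and z of module_d in the frame of home3 between -0.005 and 0.005 m and angle between the x axis of module_d and the x axis of dock, either way round below 0.12 rad and angle between module_d's own z axis and vertical below 0.08 rad and value of joint detent3 below 0.0015 m)) and x of short_module in the frame of tray between -0.1 and 0.1 m and y of short_module in the frame of tray between -0.07 and 0.07 m and z of short_module in the frame of tray between -0.002 and 0.07 m and x of chipped_module in the frame of tray between -0.1 and 0.1 m and y of chipped_module in the frame of tray between -0.07 and 0.07 m and z of chipped_module in the frame of tray between -0.002 and 0.07 m and value of joint lever below 0.5 rad), for 0.2 s.
3. the lever is pushed back to on (value of joint lever above 0.85 rad), for 0.2 s.
At the end, for the whole second after the job is handed in: sound modules within 7 mm of a home point (5 mm in height, 0.12 rad), that detent pressed under 1.5 mm; odd ones with origin within 100 x 70 mm of the tray centre, under 70 mm above its underside; lever over 0.85; modules at rest (((horizontal distance between module_a and home0 below 0.007 m and z of module_a in the frame of home0 between -0.005 and 0.005 m and angle between the x axis of module_a and the x axis of dock, either way round below 0.12 rad and angle between module_a's own z axis and vertical below 0.08 rad and value of joint detent0 below 0.0015 m) or (horizontal distance between module_a and home1 below 0.007 m and z of module_a in the frame of home1 between -0.005 and 0.005 m and angle between the x axis of module_a and the x axis of dock, either way round below 0.12 rad and angle between module_a's own z axis and vertical below 0.08 rad and value of joint detent1 below 0.0015 m) or (horizontal distance between module_a and home2 below 0.007 m and z of module_a in the frame of home2 between -0.005 and 0.005 m and angle between the x axis of module_a and the x axis of dock, either way round below 0.12 rad and angle between module_a's own z axis and vertical below 0.08 rad and value of joint detent2 below 0.0015 m) or (horizontal distance between module_a and home3 below 0.007 m and z of module_a in the frame of home3 between -0.005 and 0.005 m and angle between the x axis of module_a and the x axis of dock, either way round below 0.12 rad and angle between module_a's own z axis and vertical below 0.08 rad and value of joint detent3 below 0.0015 m)) and ((horizontal distance between module_b and home0 below 0.007 m and z of module_b in the frame of home0 between -0.005 and 0.005 m and angle between the x axis of module_b and the x axis of dock, either way round below 0.12 rad and angle between module_b's own z axis and vertical below 0.08 rad and value of joint detent0 below 0.0015 m) or (horizontal distance between module_b and home1 below 0.007 m and z of module_b in the frame of home1 between -0.005 and 0.005 m and angle between the x axis of module_b and the x axis of dock, either way round below 0.12 rad and angle between module_b's own z axis and vertical below 0.08 rad and value of joint detent1 below 0.0015 m) or (horizontal distance between module_b and home2 below 0.007 m and z of module_b in the frame of home2 between -0.005 and 0.005 m and angle between the x axis of module_b and the x axis of dock, either way round below 0.12 rad and angle between module_b's own z axis and vertical below 0.08 rad and value of joint detent2 below 0.0015 m) or (horizontal distance between module_b and home3 below 0.007 m and z of module_b in the frame of home3 between -0.005 and 0.005 m and angle between the x axis of module_b and the x axis of dock, either way round below 0.12 rad and angle between module_b's own z axis and vertical below 0.08 rad and value of joint detent3 below 0.0015 m)) and ((horizontal distance between module_c and home0 below 0.007 m and z of module_c in the frame of home0 between -0.005 and 0.005 m and angle between the x axis of module_c and the x axis of dock, either way round below 0.12 rad and angle between module_c's own z axis and vertical below 0.08 rad and value of joint detent0 below 0.0015 m) or (horizontal distance between module_c and home1 below 0.007 m and z of module_c in the frame of home1 between -0.005 and 0.005 m and angle between the x axis of module_c and the x axis of dock, either way round below 0.12 rad and angle between module_c's own z axis and vertical below 0.08 rad and value of joint detent1 below 0.0015 m) or (horizontal distance between module_c and home2 below 0.007 m and z of module_c in the frame of home2 between -0.005 and 0.005 m and angle between the x axis of module_c and the x axis of dock, either way round below 0.12 rad and angle between module_c's own z axis and vertical below 0.08 rad and value of joint detent2 below 0.0015 m) or (horizontal distance between module_c and home3 below 0.007 m and z of module_c in the frame of home3 between -0.005 and 0.005 m and angle between the x axis of module_c and the x axis of dock, either way round below 0.12 rad and angle between module_c's own z axis and vertical below 0.08 rad and value of joint detent3 below 0.0015 m)) and ((horizontal distance between module_d and home0 below 0.007 m and z of module_d in the frame of home0 between -0.005 and 0.005 m and angle between the x axis of module_d and the x axis of dock, either way round below 0.12 rad and angle between module_d's own z axis and vertical below 0.08 rad and value of joint detent0 below 0.0015 m) or (horizontal distance between module_d and home1 below 0.007 m and z of module_d in the frame of home1 between -0.005 and 0.005 m and angle between the x axis of module_d and the x axis of dock, either way round below 0.12 rad and angle between module_d's own z axis and vertical below 0.08 rad and value of joint detent1 below 0.0015 m) or (horizontal distance between module_d and home2 below 0.007 m and z of module_d in the frame of home2 between -0.005 and 0.005 m and angle between the x axis of module_d and the x axis of dock, either way round below 0.12 rad and angle between module_d's own z axis and vertical below 0.08 rad and value of joint detent2 below 0.0015 m) or (horizontal distance between module_d and home3 below 0.007 m and z of module_d in the frame of home3 between -0.005 and 0.005 m and angle between the x axis of module_d and the x axis of dock, either way round below 0.12 rad and angle between module_d's own z axis and vertical below 0.08 rad and value of joint detent3 below 0.0015 m)) and x of short_module in the frame of tray between -0.1 and 0.1 m and y of short_module in the frame of tray between -0.07 and 0.07 m and z of short_module in the frame of tray between -0.002 and 0.07 m and x of chipped_module in the frame of tray between -0.1 and 0.1 m and y of chipped_module in the frame of tray between -0.07 and 0.07 m and z of chipped_module in the frame of tray between -0.002 and 0.07 m and value of joint lever above 0.85 rad and linear speed of each of module_a, module_b, module_c, module_d, short_module, chipped_module below 0.02 m/s); the robot touches nothing.
It fails at once if the mug is disturbed (moved over 30 mm) (distance of mug from where it was at the start of the episode above 0.03 m).
It fails at once if the screwdriver is disturbed (moved over 30 mm) (distance of screwdriver from where it was at the start of the episode above 0.03 m).
It fails at once if the gauge_block is disturbed (moved over 30 mm) (distance of gauge_block from where it was at the start of the episode above 0.03 m).
Of module_a, module_b, module_c, module_d only 3 to 4 are there at a start; the rules pass over those that are not, and their reading is None.
Of short_module, chipped_module only 1 to 2 are there at a start; the rules pass over those that are not, and their reading is None.
At some moment in a run one of module_a, module_b, module_c, module_d, short_module, chipped_module may be knocked a few centimetres aside while the robot is not near it.
Once in a run the grip may slacken for a moment while it holds something.
It also fails if it takes over 210 s, if anything falls off the work surface, if the arm or the gripper's body presses on something with over 40 N, if the wrist force passes 120 N, or if a joint passes its speed limit or range.

## Robot

A 6-joint arm with a two-finger parallel gripper is mounted at the origin on the work surface. World frame = base frame: x ahead of the robot, y to its left, z up, the work surface at z = 0. Lengths are in mm, angles in rad, forces in N, time in s.
With the tool pointing down it reaches from about 275 to 825 mm from the base axis. Payload 4.9 kg.
Tool frame: the origin (TCP) lies between the finger pads; the fingertips stand 25 mm ahead of it and the grasp point (between the pads) lies 6 mm ahead of it; z points along the fingers, y is the line along which they close (so a half turn about z gives the same grasp; the last joint's range is limited). The gripper opens to 85 mm and grips with 20 to 120 N. Pads are 22 mm wide; open, the fingers measure 114 mm over their backs; the gripper's body (76 mm by 85 mm) begins 54 mm behind the grasp point. The pads swing forward as they close: fully open they stand 13 mm farther back than shut.
Start: joints at [1.213, 0.326, -0.193, 1.052, 0, 1.437], TCP at [122.058, 536.303, 236.081] pointing down, gripper open.
Joint ranges: [-2.65, 2.65], [-0.97, 1.79], [-1.3, 1.35], [-1.93, 2.1], [-1.47, 1.37], [-3.14, 3.14]. Speed limits (rad/s): [2.57, 2.57, 3.14, 3.14, 3.14, 3.14].

## Interface

Orientations are given as [roll, pitch, yaw] about the fixed x, y, z axes, in that order (R = Rz(yaw) Ry(pitch) Rx(roll)).
In Python, from cell import telemetry, cams, bot gives the robot as it stands.
- The arm moves only by the tool servo_tool, never from a script. Its argument "plan" is a list of rows, each an object with "travel": the shift along the tool's x, y, z in m, a list of three; "angular": the turn, a rotation vector about the tool's x, y, z in rad, a list of three. In form: [{"travel": [tx, ty, tz], "angular": [rx, ry, rz]}, ...]. A call has 1 to 12 rows; each row shifts and turns the commanded pose from where the row before left it, along the tool's axes as they then stand; what a row does not reach is not made up. A row lasts 1/12 s, in which the tool goes at most 41.7 mm and 7.16 degrees, less where a joint would pass 70% of its speed; a pose out of reach is approached as far as the arm can. A call is refused whole if a number of a shift passes 0.0417 or a number of a turn 0.125, either way. A call with a gripper value outside its range is refused whole. "claw" is the opening, from 0 (shut) to 1 (fully open), set as the call begins (left out, the last holds). The fingers move at their own pace and stop on an object; "grip_force" is the grip in N (left out, the last holds). Time passes only in rows, so rows that do not move let the fingers close. It gives the time, the measured TCP pose, the force, the opening and the grip force at its end, in the units of the state.
- telemetry.read_state(): the state, without advancing time (a new reading comes with each control period).
- cams.camera(name): name is "scene" or "top"; returns (picture, depth): 420x560x3 uint8, red, green, blue; 420x560 float32, mm along the optical axis (not along the pixel's ray), 0 where there is no reading.
- cams.get_calibration(name): a dict with "fx", "fy", "cx", "cy" (pixels), "D" ([k1, k2, p1, p2, k3] as OpenCV has them; the pictures are not rectified), "position" and "attitude" of the camera in the world. Camera axes: x right, y up, looking along -z (the intrinsics and any distortion apply to the point x, -y, -z); pixel columns grow to the right and rows downward; lengths in mm; the calibration is good to about 2 mm. A picture is of the moment at which its call begins. get_calibration takes no time and is no camera call.
- bot.finish_job(): hands the job in; it is judged then, once.
The state is a dict: "time_s": time; "joint_pos": joint angles; "qd": joint speeds; "tau": joint torques, N m; "eef_pos": TCP position; "eef_rot": TCP orientation; "ft_force": force on the tool from outside, world axes, zero at the start; "wrist_torque": the same for the moment, N m; "gripper_width": opening from 0.0 (shut) to 1.0 (fully open); "finger_force": force on a finger pad.
Only numpy, scipy, OpenCV 4.12 (cv2) and the standard library are available. Lean on these libraries where they do the work, as an engineer would, in place of code of your own. Each camera call takes 0.05 s, during which the arm holds its last target. There are 200 camera calls.

## Working session

There is one attempt and no reset: what is moved stays moved. The work goes in short steps, Python scripts to look and compute and a tool call to move; the robot and the scene stay as the last step left them, time stands still between calls to the robot, and variables do not carry over. Pictures are saved under pics/ and viewed, at most 14 in all, crops included, and the job is handed in when it is done.

Besides the shell and the picture viewer there is one more tool, called by a JSON object that holds its "op" and its "data", one argument or row to a line. servo_tool: Moves the arm, as the interface text tells. Its arguments: {"type":"object","properties":{"plan":{"type":"array"},"claw":{"type":"number"},"grip_force":{"type":"number"}},"required":["plan"]}

```bash
ls; mkdir -p pics; python3 - <<'E'
from cell import telemetry, cams, bot
import cv2
print(telemetry.read_state())
for n in ("scene","top"):
    p,d=cams.camera(n); cv2.imwrite(f"pics/{n}0.png",p[:,:,::-1]); print(n,cams.get_calibration(n), d.min(),d.max())
E
```

```text
pics
{'time_s': 0.0, 'joint_pos': array([ 1.21276580e+00,  3.26898967e-01, -1.93590829e-01,  1.05200199e+00,
       -2.93843786e-05,  1.43660685e+00]), 'qd': array([-0.00049   ,  0.00022431, -0.00111201,  0.00124825,  0.00167935,
        0.00069751]), 'tau': array([-8.89444946e-04, -4.43399334e+01,  2.62442672e+01,  1.53486460e-02,
       -1.67518488e-05,  4.01310345e-06]), 'eef_pos': array([121.8751513 , 535.73593741, 235.32365052]), 'eef_rot': array([-3.13990850e+00, -1.97710567e-04,  2.91775146e+00]), 'ft_force': array([-0.28320056,  0.03857718,  0.05717823]), 'wrist_torque': array([ 0.05857539,  0.01444755, -0.00012541]), 'finger_force': 0.0, 'gripper_width': 1.001277135725547}
scene {'fx': 540.0292446730443, 'fy': 540.0292446730443, 'cx': 276.70311509157233, 'cy': 209.73599496207163, 'D': array([-0.04967258,  0.        ,  0.        ,  0.        ,  0.        ]), 'position': array([1674.14374685,  225.67687277,  975.61609514]), 'attitude': array([0.90996787, 0.01318522, 1.82363624])} 0.0 3999.9512
top {'fx': 384.6093979857893, 'fy': 384.6093979857893, 'cx': 279.4763090834212, 'cy': 207.1985810234119, 'D': array([0.02808227, 0.        , 0.        , 0.        , 0.        ]), 'position': array([ 314.88379089, -100.66223773, 1304.17733766]), 'attitude': array([ 0.21506299, -0.0056637 , -1.52235215])} 0.0 2405.05
```

View pics/top0.png

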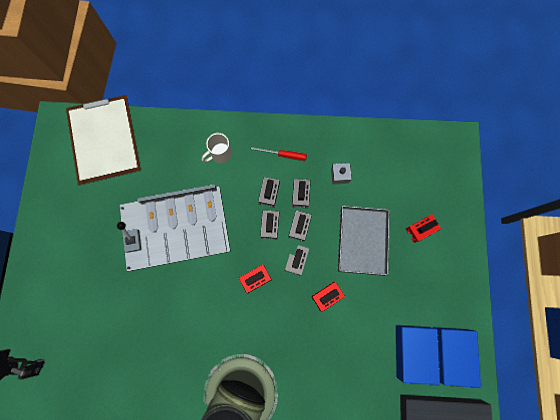

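View pics/scene0.png

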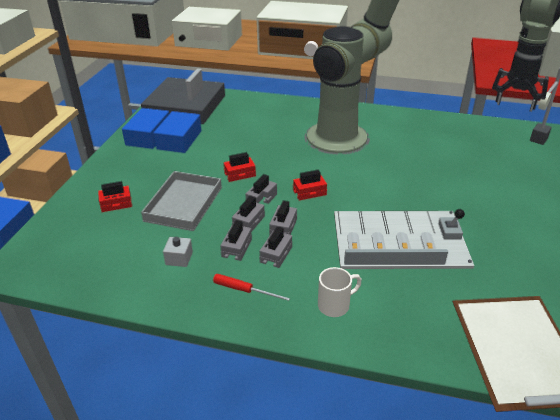

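The top view shows the dock at left around (175,230) with its lever at (125,230). Five grey modules stand at (270,191), (301,192), (270,224), (300,224) and (297,260), the tray is at (364,240), and three red look-alikes are about. Next I measure using depth and the rays.

```bash
cat > h.py <<'E'
from cell import telemetry, cams, bot
import numpy as np, cv2
from scipy.spatial.transform import Rotation as R
F=np.diag([1,-1,-1.])
def calib(n):
    c=cams.get_calibration(n); K=np.array([[c['fx'],0,c['cx']],[0,c['fy'],c['cy']],[0,0,1]])
    return K,c['D'],R.from_euler('xyz',c['attitude']).as_matrix()@F,c['position']
def rays(n,uv):
    K,D,M,p=calib(n); q=cv2.undistortPoints(np.float64(uv).reshape(-1,1,2),K,D)[:,0]
    return np.c_[q,np.ones(len(q))]@M.T,p
def plane(n,uv,z):
    r,p=rays(n,uv); return p+r*((z-p[2])/r[:,2:])
def cloud(n,d):
    h,w=d.shape; g=np.stack(np.meshgrid(np.arange(w),np.arange(h)),-1).reshape(-1,2)
    r,p=rays(n,g); return (p+r*d.reshape(-1,1)).reshape(h,w,3)
def ortho(n,pic,z,x0,x1,y0,y1,s=1.0):
    # rectified view at height z: up=+x, left=+y, s px/mm
    K,D,M,p=calib(n)
    xs=np.arange(x1,x0,-1/s); ys=np.arange(y1,y0,-1/s)
    Y,X=np.meshgrid(ys,xs); P=np.stack([X,Y,np.full_like(X,z)],-1).reshape(-1,3)
    c=(P-p)@M; uv=cv2.projectPoints(c,np.zeros(3),np.zeros(3),K,D)[0].reshape(*X.shape,2).astype(np.float32)
    return cv2.remap(pic,uv[...,0],uv[...,1],cv2.INTER_CUBIC)
E
python3 - <<'E'
from h import *
p,d=cams.camera("top"); P=cloud("top",d)
hsv=cv2.cvtColor(p,cv2.COLOR_RGB2HSV)
grey=(hsv[...,1]<60)
z=P[...,2]
def blobs(m,nm,mina=15):
    n,l,s,c=cv2.connectedComponentsWithStats(m.astype(np.uint8))
    for i in range(1,n):
        if s[i,4]<mina: continue
        q=P[l==i]; 
        if not(150<q[:,0].mean()<900 and abs(q[:,1].mean())<600): continue
        r=cv2.minAreaRect(q[:,:2].astype(np.float32))
        print(nm,c[i].round(),s[i,4],'mean',q.mean(0).round(),'rect',np.round(r[0]),np.round(r[1]),round(r[2],1))
blobs(grey&(z>56)&(z<90),'rib')
blobs(grey&(z>25)&(z<90),'body')
blobs((hsv[...,1]>150)&(hsv[...,0]<8)&(z>25),'red')
print('ground z',np.median(z[300:330,200:260]))
o=ortho("top",p,42,330,560,-230,40,2.6); cv2.imwrite("pics/mods.png",o[:,:,::-1])
o=ortho("top",p,12,280,560,90,480,2); cv2.imwrite("pics/dock.png",o[:,:,::-1])
E
```

```text
rib [216. 147.] 232 mean [782. 129.  75.] rect [785. 136.] [77. 99.] 12.3
rib [342. 170.] 28 mean [ 722. -300.   69.] rect [ 722. -300.] [16. 18.] 4.3
rib [268. 189.] 115 mean [645. -55.  73.] rect [646. -54.] [20. 60.] 80.5
rib [301. 190.] 115 mean [ 646. -164.   73.] rect [ 647. -165.] [20. 60.] 88.0
rib [202. 188.] 15 mean [639. 169.  58.] rect [639. 169.] [11. 22.] 17.2
rib [187. 191.] 19 mean [627. 215.  58.] rect [628. 214.] [11. 26.] 15.3
rib [150. 198.] 49 mean [598. 336.  58.] rect [598. 336.] [11. 85.] 13.8
rib [269. 223.] 107 mean [531. -63.  73.] rect [533. -64.] [20. 60.] 88.0
rib [300. 224.] 113 mean [ 532. -165.   74.] rect [ 533. -165.] [20. 60.] 77.2
rib [427. 226.] 49 mean [ 545. -576.   74.] rect [ 544. -577.] [14. 56.] 27.2
rib [126. 233.] 28 mean [474. 394.  73.] rect [471. 395.] [22.  9.] 14.8
rib [297. 258.] 118 mean [ 420. -159.   74.] rect [ 420. -159.] [20. 60.] 74.3
rib [254. 278.] 64 mean [352. -25.  74.] rect [352. -25.] [12. 54.] 31.9
rib [329. 296.] 75 mean [ 308. -263.   74.] rect [ 307. -264.] [16. 51.] 35.6
body [217. 148.] 385 mean [783. 128.  61.] 
[... 983 characters left out ...]
 -576.   74.] rect [ 544. -577.] [14. 56.] 27.2
body [131. 240.] 333 mean [456. 387.  41.] rect [457. 390.] [70. 49.] 14.2
body [297. 261.] 415 mean [ 415. -160.   51.] rect [ 421. -159.] [56. 90.] 75.3
body [254. 278.] 64 mean [352. -25.  74.] rect [352. -25.] [12. 54.] 31.9
body [329. 296.] 75 mean [ 308. -263.   74.] rect [ 307. -264.] [16. 51.] 35.6
red [292. 154.] 30 mean [ 770. -129.   69.] rect [ 555. -127.] [ 50. 480.] 89.6
red [423. 229.] 359 mean [ 540. -570.   50.] rect [ 428. -367.] [ 58. 575.] 28.9
red [255. 278.] 358 mean [352. -26.  47.] rect [334. -37.] [98. 89.] 31.4
red [327. 296.] 370 mean [ 308. -260.   49.] rect [ 296. -211.] [ 82. 208.] 11.9
ground z 0.03286309099541995
```

View pics/mods.png

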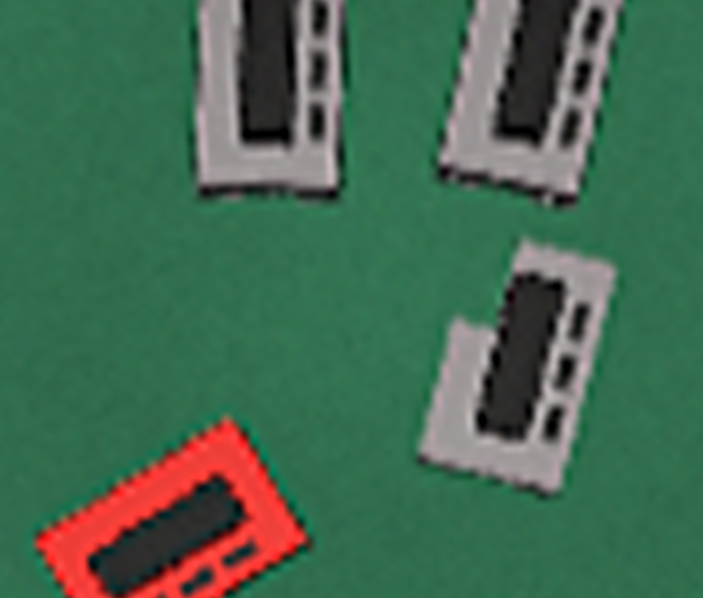

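View pics/dock.png

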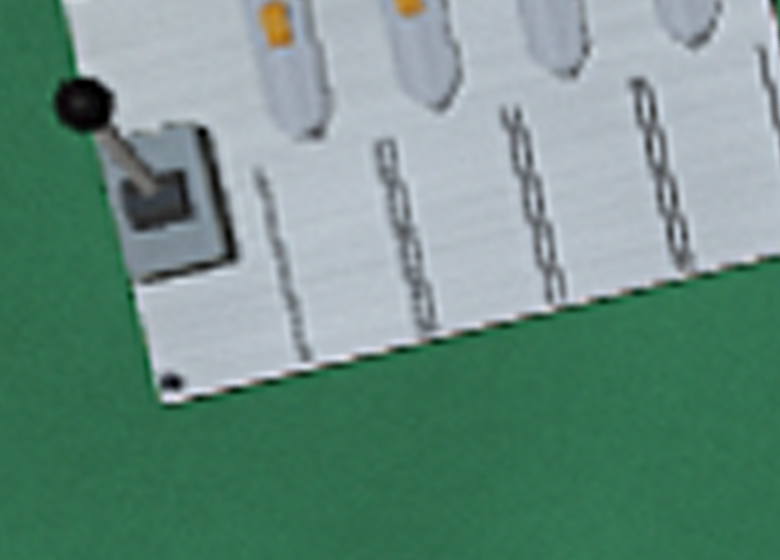

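Five grey modules: the one at (420,-159) mm has its far-left corner missing, so it is the chipped one. The other four are all 90 mm long and sound, so there is no short module. The dock is yawed about +14°, and its lever leans away. Next I fit the dock's plate edges.

```bash
cat >> h.py <<'E'
def wrap(a): return (a+np.pi)%(2*np.pi)-np.pi
def go(x,y,z,yaw):
    s=telemetry.read_state(); Rm=R.from_euler('xyz',s['eef_rot']); p=s['eef_pos']
    d=Rm.inv().apply(np.array([x,y,z])-p); T=R.from_euler('xyz',[np.pi,0,yaw])
    print('tool travel mm',d.round(1),'rotvec',(Rm.inv()*T).as_rotvec().round(4),'rows>=',round(max(np.linalg.norm(d)/41,np.linalg.norm((Rm.inv()*T).as_rotvec())/.124),1))
def st():
    s=telemetry.read_state(); print('t',round(s['time_s'],2),'pos',s['eef_pos'].round(1),'yaw',round(s['eef_rot'][2],4),'F',s['ft_force'].round(1),'w',round(s['gripper_width'],3),'j',s['joint_pos'].round(2))
E
python3 - <<'E'
from h import *
p,d=cams.camera("top")
X0,X1,Y0,Y1,s=330,720,80,480,2
for _ in [0]:
    o=ortho("top",p,12,X0,X1,Y0,Y1,s); hsv=cv2.cvtColor(o,cv2.COLOR_RGB2HSV)
    m=((hsv[...,1]<70)&(hsv[...,2]>110)).astype(np.uint8)
    # world of pixel
    W=lambda c,r:(X1-r/s,Y1-c/s)
    a=np.deg2rad(14.2); 
    for it in range(3):
        u=np.array([np.cos(a),np.sin(a)]); v=np.array([-u[1],u[0]])
        rr,cc=np.nonzero(m); q=np.c_[W(cc,rr)]; A=q@u; B=q@v
        big=lambda t:t
        # front edge: min A per B bin ; sides: min/max B per A bin near apron
        b0,b1=np.percentile(B,[2,98]); 
        bins=np.arange(b0+10,b1-10,5); fa=np.array([np.percentile(A[np.abs(B-b)<2.5],0.5) for b in bins]); 
        k=np.polyfit(bins,fa,1); res=fa-np.polyval(k,bins); ok=abs(res)<3; k=np.polyfit(bins[ok],fa[ok],1)
        a+= -np.arctan(k[0])
    print('yaw',a,np.rad2deg(a),'resid',res[ok].std(),ok.sum(),len(ok))
    u=np.array([np.cos(a),np.sin(a)]); v=np.array([-u[1],u[0]]); A=q@u;B=q@v
    front=np.median(fa[ok]); sl=(A>front+5)&(A<front+50)
    lo=np.median([np.min(B[sl&(abs(A-t)<2)]) for t in np.arange(front+7,front+48,3)]); hi=np.median([np.max(B[sl&(abs(A-t)<2)]) for t in np.arange(front+7,front+48,3)])
    print('front',front,'lo',lo,'hi',hi,'width',hi-lo)
    O=(front+115)*u+((lo+140+hi-205)/2)*v; print('dock origin',O)
# check with depth: rail heads z~25
P=cloud("top",d); D=(P[...,:2]-O)@np.c_[u,v]
z=P[...,2]
for y in(-99,-33,33,99):
    k=(abs(D[...,1]-y)<25)&(D[...,0]>10)&(D[...,0]<80)&(z>20)&(z<36); print(y,k.sum(),D[k][:,1].mean(),D[k][:,1].min(),D[k][:,1].max())
k=(abs(D[...,1]-172)<50)&(z>65)&(z<125)&(abs(D[...,0])<70); print('ball',D[k].mean(0),z[k].mean(),k.sum(),D[k].min(0),D[k].max(0), z[k].max())
E
```

```text
yaw 0.23914546623575084 13.702025904996853 resid 0.5853585364827584 62 62
front 442.85825331403055 lo -31.995900013514376 hi 303.9310933415859 width 335.92699335510025
dock origin [517.47339493 232.66426431]
-99 178 -103.4445362876903 -119.17605284530934 -88.34642625078301
-33 172 -38.16140830817196 -53.31686064007535 -22.832883950435637
33 175 27.517023838551903 11.343973735225754 42.8287381359957
99 187 92.84275016788125 78.43076783478752 108.05015180592143
ball [  9.7818708  165.68398674] 102.2842734303423 80 [ -9.60607935 155.21888408] [ 26.90630532 176.26680717] 118.69294580209407
```

```bash
python3 - <<'E'
from h import *
a=0.2391
for n in("top","scene"):
    p,d=cams.camera(n); h=cv2.cvtColor(p,cv2.COLOR_RGB2HSV)
    m=((h[...,0]>10)&(h[...,0]<25)&(h[...,1]>110)&(h[...,2]>120)).astype(np.uint8)
    k,l,s,c=cv2.connectedComponentsWithStats(m)
    pts=[]
    for i in range(1,k):
        if 4<=s[i,4]<80:
            w=plane(n,[c[i]],30)[0]
            if 500<w[0]<700 and 100<w[1]<400: pts.append(w[:2])
    pts=np.array(sorted(pts,key=lambda t:t[1])); print(n,pts.round(1))
    if len(pts)==4:
        e=pts[3]-pts[0]; print('yaw',np.arctan2(-e[0],e[1]),np.linalg.norm(e)); 
        for b in(a,np.arctan2(-e[0],e[1])):
            u=np.array([np.cos(b),np.sin(b)]); print('O',pts.mean(0)-53*u)
    o=ortho(n,p,12,330,720,40,480,2); h=cv2.cvtColor(o,cv2.COLOR_RGB2HSV)
    m=((h[...,1]<70)&(h[...,2]>110)).astype(np.uint8); rr,cc=np.nonzero(m); q=np.c_[720-rr/2,480-cc/2]
    u=np.array([np.cos(a),np.sin(a)]); v=np.array([-u[1],u[0]]); A=q@u;B=q@v
    f=np.median([np.percentile(A[abs(B-b)<2.5],.5) for b in np.arange(0,290,5)])
    T=np.arange(f+7,f+48,3); print('front',f,'lo',np.median([B[abs(A-t)<2].min() for t in T]),'hi',np.median([B[abs(A-t)<2].max() for t in T]))
E
```

```text
top [[592.  143.9]
 [577.4 208.1]
 [559.8 272.1]
 [545.2 336.3]]
yaw 0.23865375051084936 198.00603688944148
O [517.10046799 227.52970563]
O [517.09487184 227.55268526]
front 442.76863947445923 lo -41.7478156341912 hi 303.9525847115074
scene [[598.3 145.7]
 [582.4 209.4]
 [567.2 272.8]
 [551.5 337.2]]
yaw 0.24010802927797883 197.10208629835589
O [523.35381747 228.71502049]
O [523.36649631 228.6631212 ]
front 445.5571716296095 lo -42.831721758684864 hi 303.1815042097073
```

```bash
cat >> h.py <<'E'
O=np.array([519.,228.]); A=0.239
U=np.array([np.cos(A),np.sin(A)]); V=np.array([-U[1],U[0]])
def dk(X,Y): return O+X*U+Y*V
def dockpos(q): return np.array([(q[:2]-O)@U,(q[:2]-O)@V])
def god(X,Y,z): go(*dk(X,Y),z,A-np.pi)
E
python3 -c "
from h import *
god(62,172,235)
s=telemetry.read_state();print(dockpos(s['eef_pos']))"
```

```text
tool travel mm [-434.2  -30.7    0.8] rotvec [-6.000e-04 -2.000e-04 -4.628e-01] rows>= 10.6
[-312.77698212  393.32591992]
```

{"op": "servo_tool", "data": {
  "plan": [
    {"travel": [0,0,0],"angular": [0,0,-0.1157]},
    {"travel": [0,0,0],"angular": [0,0,-0.1157]},
    {"travel": [0,0,0],"angular": [0,0,-0.1157]},
    {"travel": [0,0,0],"angular": [0,0,-0.1157]},
    {"travel": [0,0,0],"angular": [0,0,0]}
  ],
  "claw": 0
}}

```text
time_s: 0.72
eef_pos: [122.0, 536.3, 236.0]
eef_rot: [-3.141, -0.0, -2.901]
ft_force: [0.5, 0.7, -0.5]
gripper_width: 0.297
finger_force: 0.0
```

```bash
python3 -c "
from h import *
god(62,172,235);st()"
```

```text
tool travel mm [-374.3 -222.1    1. ] rotvec [-0.0001 -0.0001  0.0018] rows>= 10.6
t 0.72 pos [122.  536.3 236. ] yaw -2.9008 F [ 0.5  0.7 -0.5] w 0.297 j [ 1.21  0.33 -0.19  1.05 -0.    0.97]
```

{"op": "servo_tool", "data": {
  "plan": [
    {"travel": [-0.0342,-0.0202,0],"angular": [0,0,0]},
    {"travel": [-0.0342,-0.0202,0],"angular": [0,0,0]},
    {"travel": [-0.0342,-0.0202,0],"angular": [0,0,0]},
    {"travel": [-0.0342,-0.0202,0],"angular": [0,0,0]},
    {"travel": [-0.0342,-0.0202,0],"angular": [0,0,0]},
    {"travel": [-0.0342,-0.0202,0],"angular": [0,0,0]},
    {"travel": [-0.0342,-0.0202,0],"angular": [0,0,0]},
    {"travel": [-0.0342,-0.0202,0],"angular": [0,0,0]},
    {"travel": [-0.0342,-0.0202,0],"angular": [0,0,0]},
    {"travel": [-0.0342,-0.0202,0],"angular": [0,0,0]},
    {"travel": [-0.0342,-0.0202,0],"angular": [0,0,0]},
    {"travel": [0,0,0],"angular": [0,0,0]}
  ]
}}

```text
time_s: 1.72
eef_pos: [546.9, 406.0, 234.8]
eef_rot: [-3.14, 0.003, -2.913]
ft_force: [-0.7, -0.8, -0.4]
gripper_width: 0.001
finger_force: 0.0
```

```bash
python3 -c "
from h import *
god(62,172,115);st()
p,d=cams.camera('scene');cv2.imwrite('pics/s1.png',cv2.resize(p[120:320,300:560,::-1],None,fx=2.5,fy=2.5))"
```

```text
tool travel mm [  7.6   5.8 119.8] rotvec [-0.002   0.0025 -0.0101] rows>= 2.9
t 1.72 pos [546.9 406.  234.8] yaw -2.9127 F [-0.7 -0.8 -0.4] w 0.001 j [ 0.53  0.58  0.2   1.19 -0.    0.3 ]
```

View pics/s1.png

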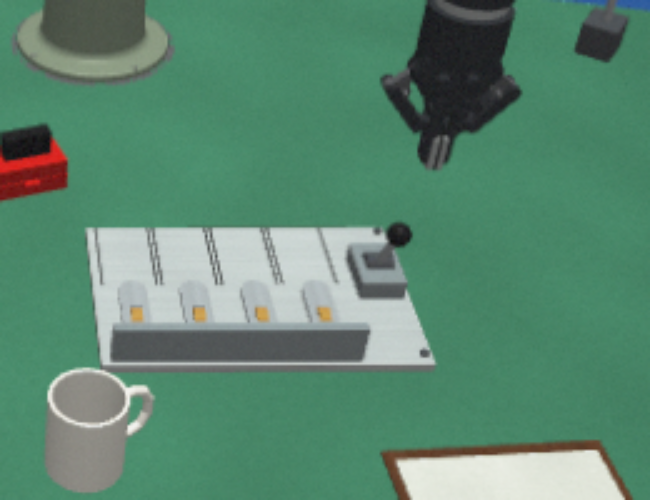

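The closed gripper hangs at crop (435,150), above and behind the lever ball at (399,235). I go down now.

{"op": "servo_tool", "data": {
  "plan": [
    {"travel": [0.0,0.0,0.03],"angular": [0,0,0]},
    {"travel": [0,0,0.03],"angular": [0,0,0]},
    {"travel": [0,0,0.03],"angular": [0,0,0]},
    {"travel": [0,0,0.03],"angular": [0,0,0]},
    {"travel": [0,0,0],"angular": [0,0,0]},
    {"travel": [0,0,0],"angular": [0,0,0]}
  ]
}}

```text
time_s: 2.27
eef_pos: [537.9, 409.1, 114.8]
eef_rot: [-3.14, -0.004, -2.903]
ft_force: [0.7, 0.3, 0.5]
gripper_width: 0.001
finger_force: 0.0
```

```bash
python3 -c "
from h import *
god(-34,172,115);st()"
```

```text
tool travel mm [95.3  0.5  0.2] rotvec [-0.0012 -0.0044 -0.0004] rows>= 2.3
t 2.27 pos [537.9 409.1 114.8] yaw -2.903 F [0.7 0.3 0.5] w 0.001 j [0.54 0.65 0.02 0.94 0.   0.3 ]
```

Pull it in smoothly, at about 9 mm a row.

{"op": "servo_tool", "data": {
  "plan": [
    {"travel": [0.009,0,0],"angular": [0,0,0]},
    {"travel": [0.009,0,0],"angular": [0,0,0]},
    {"travel": [0.009,0,0],"angular": [0,0,0]},
    {"travel": [0.009,0,0],"angular": [0,0,0]},
    {"travel": [0.009,0,0],"angular": [0,0,0]},
    {"travel": [0.009,0,0],"angular": [0,0,0]},
    {"travel": [0.009,0,0],"angular": [0,0,0]},
    {"travel": [0.009,0,0],"angular": [0,0,0]},
    {"travel": [0.009,0,0],"angular": [0,0,0]},
    {"travel": [0.006,0,0],"angular": [0,0,0]},
    {"travel": [0.003,0,0],"angular": [0,0,0]},
    {"travel": [0,0,0],"angular": [0,0,0]}
  ]
}}

```text
time_s: 3.27
eef_pos: [461.9, 392.1, 129.7]
eef_rot: [3.138, 0.025, -2.904]
ft_force: [0.7, -7.9, 46.1]
gripper_width: -0.001
finger_force: 22.3
```

{"op": "servo_tool", "data": {
  "plan": [
    {"travel": [0.003,0,0],"angular": [0,0,0]},
    {"travel": [0.003,0,0],"angular": [0,0,0]},
    {"travel": [0,0,0],"angular": [0,0,0]}
  ]
}}

```text
time_s: 3.52
eef_pos: [454.7, 390.3, 129.2]
eef_rot: [3.138, 0.022, -2.904]
ft_force: [-2.9, -9.2, 47.1]
gripper_width: 0.001
finger_force: 23.3
```

```bash
cat >> h.py <<'E'
def ball():
    for n in("top","scene"):
        p,d=cams.camera(n); P=cloud(n,d); k=(P[...,2]>85)&(P[...,2]<122); D=np.stack([(P[...,:2]-O)@U,(P[...,:2]-O)@V],-1)
        k&=(abs(D[...,1]-172)<20)&(abs(D[...,0]+20)<70)&(p.max(-1)<70); print(n,'ball',k.sum(),D[k].mean(0).round(1) if k.any() else '', D[k].min(0).round() if k.any() else '',D[k].max(0).round() if k.any() else '')
E
python3 -c "
from h import *
st();ball()"
```

```text
t 3.52 pos [454.7 390.3 129.2] yaw -2.9041 F [-2.9 -9.2 47.1] w 0.001 j [ 0.59  0.49 -0.23  0.83 -0.    0.35]
top ball 26 [-38.2 169.3] [-46. 160.] [-28. 184.]
scene ball 38 [-23.  168.2] [-32. 159.] [-16. 180.]
```

The fingers rode up on the ball and are pressing with 47 N. I lift and look.

{"op": "servo_tool", "data": {
  "plan": [
    {"travel": [0,0,-0.02],"angular": [0,0,0]},
    {"travel": [0,0,-0.02],"angular": [0,0,0]},
    {"travel": [-0.03,0,-0.01],"angular": [0,0,0]},
    {"travel": [-0.03,0,0],"angular": [0,0,0]},
    {"travel": [-0.02,0,0],"angular": [0,0,0]},
    {"travel": [0,0,0],"angular": [0,0,0]},
    {"travel": [0,0,0],"angular": [0,0,0]}
  ]
}}

```text
time_s: 4.2
eef_pos: [526.0, 406.6, 168.7]
eef_rot: [3.14, 0.004, -2.904]
ft_force: [-0.8, 0.5, -0.5]
gripper_width: -0.004
finger_force: 0.0
```

```bash
python3 -c "
from h import *
st();s=telemetry.read_state();print(dockpos(s['eef_pos']));ball()
p,d=cams.camera('scene');cv2.imwrite('pics/s2.png',cv2.resize(p[150:280,380:520,::-1],None,fx=4,fy=4))"
```

```text
t 4.2 pos [526.  406.6 168.7] yaw -2.9036 F [-0.8  0.5 -0.5] w -0.004 j [0.55 0.58 0.04 1.02 0.   0.31]
[ 49.06681283 171.84749903]
top ball 37 [-36.1 169.5] [-46. 161.] [-23. 183.]
scene ball 46 [-23.9 169.8] [-38. 159.] [-17. 181.]
```

View pics/s2.png

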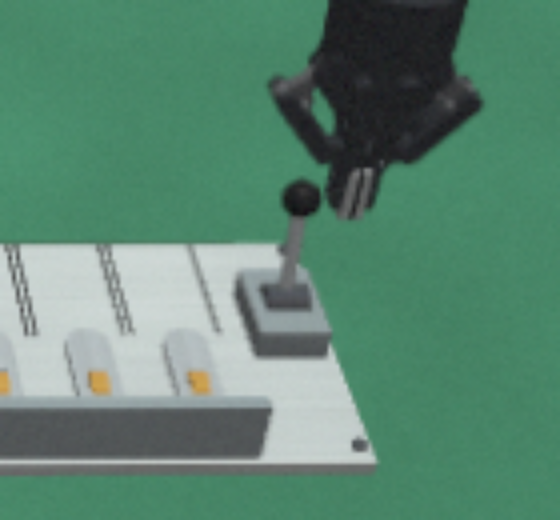

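The picture shows the lever about upright, leaning slightly towards the robot (ball at crop (300,197)). I push again from lower down, with the tips below the ball's middle.

{"op": "servo_tool", "data": {
  "plan": [
    {"travel": [0,-0.001,0.026],"angular": [0,0,0]},
    {"travel": [0,-0.001,0.026],"angular": [0,0,0]},
    {"travel": [0,0,0.025],"angular": [0,0,0]},
    {"travel": [0.01,0,0],"angular": [0,0,0]},
    {"travel": [0.01,0,0],"angular": [0,0,0]},
    {"travel": [0.01,0,0],"angular": [0,0,0]},
    {"travel": [0.008,0,0],"angular": [0,0,0]},
    {"travel": [0.008,0,0],"angular": [0,0,0]},
    {"travel": [0.007,0,0],"angular": [0,0,0]},
    {"travel": [0,0,0],"angular": [0,0,0]}
  ]
}}

```text
time_s: 5.18
eef_pos: [471.9, 391.0, 89.5]
eef_rot: [-3.141, -0.001, -2.902]
ft_force: [0.1, -0.2, 0.9]
gripper_width: 0.001
finger_force: 0.0
```

{"op": "servo_tool", "data": {
  "plan": [
    {"travel": [0.006,0,0],"angular": [0,0,0]},
    {"travel": [0.006,0,0],"angular": [0,0,0]},
    {"travel": [0.006,0,0],"angular": [0,0,0]},
    {"travel": [0,0,0],"angular": [0,0,0]}
  ]
}}

```text
time_s: 5.52
eef_pos: [454.9, 386.6, 89.0]
eef_rot: [-3.141, -0.001, -2.902]
ft_force: [-0.2, 0.8, 0.4]
gripper_width: -0.001
finger_force: 0.0
```

```bash
python3 -c "
from h import *
st();s=telemetry.read_state();print(dockpos(s['eef_pos']));ball()"
```

```text
t 5.52 pos [454.9 386.6  89. ] yaw -2.9022 F [-0.2  0.8  0.4] w -0.001 j [ 0.58  0.54 -0.26  0.77  0.    0.34]
[-24.70586196 169.24262516]
top ball 60 [-48.6 168.9] [-63. 157.] [-32. 182.]
scene ball 61 [-16.7 164.8] [-25. 152.] [-10. 182.]
```

{"op": "servo_tool", "data": {
  "plan": [
    {"travel": [0.004,0,0],"angular": [0,0,0]},
    {"travel": [0.004,0,0],"angular": [0,0,0]},
    {"travel": [0.003,0,0],"angular": [0,0,0]},
    {"travel": [0,0,0],"angular": [0,0,0]}
  ]
}}

```text
time_s: 5.95
eef_pos: [446.0, 384.4, 89.5]
eef_rot: [-3.141, 0.002, -2.903]
ft_force: [3.8, 0.2, -0.1]
gripper_width: -0.0
finger_force: 1.0
```

{"op": "servo_tool", "data": {
  "plan": [
    {"travel": [0.003,0,0],"angular": [0,0,0]},
    {"travel": [0.003,0,0],"angular": [0,0,0]},
    {"travel": [0,0,0],"angular": [0,0,0]}
  ]
}}

```text
time_s: 6.2
eef_pos: [444.7, 384.2, 90.9]
eef_rot: [-3.141, 0.011, -2.904]
ft_force: [11.2, 1.4, -0.8]
gripper_width: -0.005
finger_force: 5.3
```

The lever now rests against its off stop (11 N at dock X≈-35). I retreat and head for the first module at (533,-64).

{"op": "servo_tool", "data": {
  "plan": [
    {"travel": [-0.02,0,0],"angular": [0,0,0]},
    {"travel": [-0.04,0,0],"angular": [0,0,0]},
    {"travel": [0,0,-0.04],"angular": [0,0,0]},
    {"travel": [0,0,-0.04],"angular": [0,0,0]},
    {"travel": [0,0,-0.04],"angular": [0,0,0.091]},
    {"travel": [0,0,0],"angular": [0,0,0.091]},
    {"travel": [0,0,0],"angular": [0,0,0.091]},
    {"travel": [0,0,0],"angular": [0,0,0]}
  ],
  "claw": 0.75
}}

```text
time_s: 6.87
eef_pos: [497.5, 397.2, 209.7]
eef_rot: [3.141, -0.0, 3.106]
ft_force: [-0.3, 0.5, -0.1]
gripper_width: 0.748
finger_force: 0.0
```

```bash
cat >> h.py <<'E'
def mods():
    # ribs seen in top view, by depth
    p,d=cams.camera("top"); P=cloud("top",d); h=cv2.cvtColor(p,cv2.COLOR_RGB2HSV); z=P[...,2]
    n,l,s,c=cv2.connectedComponentsWithStats(((p.max(-1)<90)&(z>56)&(z<105)).astype(np.uint8))
    for i in range(1,n):
        if s[i,4]<60: continue
        q=P[l==i]; r=cv2.minAreaRect(q[:,:2].astype(np.float32)); w,t=r[1]; a=r[2] if w>t else r[2]-90
        D=dockpos(np.array(r[0])); print('rib',np.round(r[0],1),'size',np.round(r[1]),'yaw',round(np.deg2rad(a),3),'z',q[:,2].max().round(),'dock',D.round(1),s[i,4])
E
python3 -c "
from h import *
st();ball();mods();go(533,-64,180,3.1066)"
```

```text
t 6.87 pos [497.5 397.2 209.7] yaw 3.1062 F [-0.3  0.5 -0.1] w 0.748 j [0.56 0.5  0.01 1.08 0.   0.59]
top ball 58 [-61. 170.] [-72. 160.] [-48. 184.]
scene ball 63 [-50.6 169.7] [-63. 159.] [-40. 182.]
rib [646.5 -54.7] size [20. 61.] yaw -0.163 z 80.0 dock [  57.  -304.9] 118
rib [ 646.6 -164.5] size [20. 60.] yaw -0.031 z 79.0 dock [  31.1 -411.5] 116
rib [532.8 -63.4] size [59. 20.] yaw 0.005 z 78.0 dock [ -55.6 -286.4] 112
rib [ 533.9 -165.1] size [20. 61.] yaw -0.225 z 79.0 dock [ -78.6 -385.5] 114
rib [ 545.7 -577.3] size [18. 62.] yaw -1.038 z 82.0 dock [-164.7 -788.7] 114
rib [ 420.6 -158.9] size [20. 60.] yaw -0.257 z 81.0 dock [-187.2 -352.6] 124
rib [351.7 -25.9] size [18. 58.] yaw -1.011 z 79.0 dock [-222.6 -207.1] 112
rib [ 307.8 -262.6] size [19. 58.] yaw -0.961 z 80.0 dock [-321.4 -426.6] 125
rib [ 157.4 -605.4] size [140.   5.] yaw 0.011 z 72.0 dock [-548.6 -724.2] 75
rib [44.4 -7.9] size [134.  51.] yaw 1.429 z 105.0 dock [-516.9 -116.8] 214
rib [   3.4 -617.8] size [ 54. 251.] yaw -1.514 z 69.0 dock [-701.2 -699.7] 1544
tool travel mm [ -50.6 -459.4   28.6] rotvec [-0.0009 -0.0018  0.0031] rows>= 11.3
```

{"op": "servo_tool", "data": {
  "plan": [
    {"travel": [-0.0042,-0.0383,0.0024],"angular": [0,0,0]},
    {"travel": [-0.0042,-0.0383,0.0024],"angular": [0,0,0]},
    {"travel": [-0.0042,-0.0383,0.0024],"angular": [0,0,0]},
    {"travel": [-0.0042,-0.0383,0.0024],"angular": [0,0,0]},
    {"travel": [-0.0042,-0.0383,0.0024],"angular": [0,0,0]},
    {"travel": [-0.0042,-0.0383,0.0024],"angular": [0,0,0]},
    {"travel": [-0.0042,-0.0383,0.0024],"angular": [0,0,0]},
    {"travel": [-0.0042,-0.0383,0.0024],"angular": [0,0,0]},
    {"travel": [-0.0042,-0.0383,0.0024],"angular": [0,0,0]},
    {"travel": [-0.0042,-0.0383,0.0024],"angular": [0,0,0]},
    {"travel": [-0.0042,-0.0383,0.0024],"angular": [0,0,0]},
    {"travel": [-0.0042,-0.0383,0.0024],"angular": [0,0,0]}
  ]
}}

```text
time_s: 8.02
eef_pos: [531.8, -65.5, 179.7]
eef_rot: [3.141, -0.001, 3.109]
ft_force: [0.2, -0.9, 0.5]
gripper_width: 0.751
finger_force: 0.0
```

{"op": "servo_tool", "data": {
  "plan": [
    {"travel": [0,0,0],"angular": [0,0,0]},
    {"travel": [0,0,0],"angular": [0,0,0]}
  ]
}}

```text
time_s: 8.18
eef_pos: [532.0, -65.7, 179.5]
eef_rot: [3.141, -0.002, 3.105]
ft_force: [0.3, 0.5, -0.2]
gripper_width: 0.75
finger_force: 0.0
```

```bash
python3 -c "
from h import *
st();go(533,-64,72,3.12)"
```

```text
t 8.18 pos [532.  -65.7 179.5] yaw 3.1047 F [ 0.3  0.5 -0.2] w 0.75 j [-0.26  0.35 -0.32  0.91  0.   -0.22]
tool travel mm [ -1.1   1.6 107.5] rotvec [ 0.0008 -0.0015 -0.0153] rows>= 2.6
```

{"op": "servo_tool", "data": {
  "plan": [
    {"travel": [-0.001,0.0015,0.035],"angular": [0,0,-0.015]},
    {"travel": [0,0,0.035],"angular": [0,0,0]},
    {"travel": [0,0,0.025],"angular": [0,0,0]},
    {"travel": [0,0,0.0125],"angular": [0,0,0]},
    {"travel": [0,0,0],"angular": [0,0,0]},
    {"travel": [0,0,0],"angular": [0,0,0]}
  ]
}}

```text
time_s: 8.68
eef_pos: [532.8, -60.9, 72.2]
eef_rot: [3.141, -0.002, 3.125]
ft_force: [0.5, -0.9, 0.1]
gripper_width: 0.751
finger_force: 0.0
```

{"op": "servo_tool", "data": {
  "plan": [
    {"travel": [0,0,0],"angular": [0,0,0]},
    {"travel": [0,0,0],"angular": [0,0,0]},
    {"travel": [0,0,0],"angular": [0,0,0]},
    {"travel": [0,0,0],"angular": [0,0,0]},
    {"travel": [0,0,0],"angular": [0,0,0]},
    {"travel": [0,0,0],"angular": [0,0,0]},
    {"travel": [0,0,0],"angular": [0,0,0]}
  ],
  "claw": 0,
  "grip_force": 90
}}

```text
time_s: 9.27
eef_pos: [534.6, -62.7, 74.3]
eef_rot: [-3.141, 0.002, 3.123]
ft_force: [-1.4, 0.7, 6.2]
gripper_width: 0.191
finger_force: 88.0
```

```bash
python3 -c "
from h import *
st();god(-66,-99,170)"
```

```text
t 9.27 pos [534.6 -62.7  74.3] yaw 3.1225 F [-1.4  0.7  6.2] w 0.191 j [-0.25  0.47 -0.44  0.66  0.   -0.23]
tool travel mm [ 59.5 177.7 -95.9] rotvec [-0.0007  0.0023 -0.2581] rows>= 5.1
```

{"op": "servo_tool", "data": {
  "plan": [
    {"travel": [0,0,-0.02],"angular": [0,0,0]},
    {"travel": [0,0,-0.025],"angular": [0,0,0]},
    {"travel": [0,0,-0.025],"angular": [0,0,-0.05]},
    {"travel": [0,0,-0.025],"angular": [0,0,-0.07]},
    {"travel": [0,0,0],"angular": [0,0,-0.07]},
    {"travel": [0,0,0],"angular": [0,0,-0.068]},
    {"travel": [0,0,0],"angular": [0,0,0]}
  ]
}}

```text
time_s: 9.85
eef_pos: [533.6, -62.5, 168.3]
eef_rot: [-3.141, 0.001, -2.902]
ft_force: [0.3, 0.3, -3.6]
gripper_width: 0.193
finger_force: 88.7
```

```bash
python3 -c "
from h import *
st();god(-66,-99,170)"
```

```text
t 9.85 pos [533.6 -62.5 168.3] yaw -2.9016 F [ 0.3  0.3 -3.6] w 0.193 j [-0.25  0.36 -0.33  0.88  0.   -0.49]
tool travel mm [ 11.2 186.7  -1.7] rotvec [-0.0002  0.0005  0.001 ] rows>= 4.6
```

{"op": "servo_tool", "data": {
  "plan": [
    {"travel": [0.0012,0.015,0],"angular": [0,0,0]},
    {"travel": [0.0014,0.024,0],"angular": [0,0,0]},
    {"travel": [0.0014,0.024,0],"angular": [0,0,0]},
    {"travel": [0.0014,0.024,0],"angular": [0,0,0]},
    {"travel": [0.0014,0.024,0],"angular": [0,0,0]},
    {"travel": [0.0014,0.024,0],"angular": [0,0,0]},
    {"travel": [0.0014,0.024,0],"angular": [0,0,0]},
    {"travel": [0.0012,0.017,0],"angular": [0,0,0]},
    {"travel": [0.0004,0.0107,0],"angular": [0,0,0]},
    {"travel": [0,0,0],"angular": [0,0,0]},
    {"travel": [0,0,0],"angular": [0,0,0]}
  ]
}}

```text
time_s: 10.77
eef_pos: [478.2, 116.6, 167.5]
eef_rot: [-3.141, -0.001, -2.902]
ft_force: [0.1, -0.5, -3.6]
gripper_width: 0.184
finger_force: 88.8
```

{"op": "servo_tool", "data": {
  "plan": [
    {"travel": [0,0,0.025],"angular": [0,0,0]},
    {"travel": [0,0,0.025],"angular": [0,0,0]},
    {"travel": [0,0,0.02],"angular": [0,0,0]},
    {"travel": [0,0,0],"angular": [0,0,0]},
    {"travel": [0,0,0],"angular": [0,0,0]}
  ]
}}

```text
time_s: 11.18
eef_pos: [477.8, 115.4, 97.1]
eef_rot: [3.141, -0.003, -2.904]
ft_force: [-0.0, -0.4, -3.9]
gripper_width: 0.188
finger_force: 88.8
```

```bash
python3 -c "
from h import *
st();god(-66,-99,86)
for n,z in(('top',54),('scene',54)):
    p,d=cams.camera(n); o=ortho(n,p,z,380,640,40,240,3); cv2.imwrite('pics/m1%s.png'%n,o[:600,:,::-1])
"
```

```text
t 11.18 pos [477.8 115.4  97.1] yaw -2.9043 F [-0.  -0.4 -3.9] w 0.188 j [ 0.09  0.37 -0.53  0.67 -0.   -0.15]
tool travel mm [-0.7  0.7 11.1] rotvec [ 0.0001 -0.003  -0.0017] rows>= 0.3
```

View pics/m1scene.png

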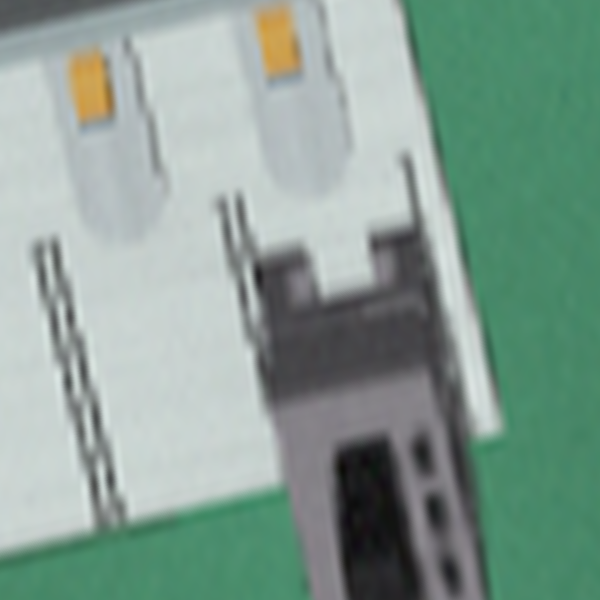

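The module hangs square just above the apron. Its channel mouth (341,270) lies about 2 mm right of the rail line (roller (279,42), nose (310,190)). I shift +2 mm in y, lower, and slide.

{"op": "servo_tool", "data": {
  "plan": [
    {"travel": [0,0.002,0.005],"angular": [0,0,0]},
    {"travel": [0,0,0.004],"angular": [0,0,0]},
    {"travel": [0,0,0.001],"angular": [0,0,0]},
    {"travel": [0,0,0],"angular": [0,0,0]},
    {"travel": [0,0,0],"angular": [0,0,0]}
  ]
}}

```text
time_s: 11.7
eef_pos: [478.1, 118.3, 87.9]
eef_rot: [-3.142, 0.0, -2.902]
ft_force: [-1.1, -0.1, -3.4]
gripper_width: 0.19
finger_force: 88.8
```

{"op": "servo_tool", "data": {
  "plan": [
    {"travel": [-0.008,0,0],"angular": [0,0,0]},
    {"travel": [-0.008,0,0],"angular": [0,0,0]},
    {"travel": [-0.008,0,0],"angular": [0,0,0]},
    {"travel": [-0.008,0,0],"angular": [0,0,0]},
    {"travel": [-0.008,0,0],"angular": [0,0,0]},
    {"travel": [0,0,0],"angular": [0,0,0]}
  ]
}}

```text
time_s: 12.2
eef_pos: [519.6, 128.1, 87.9]
eef_rot: [-3.141, 0.002, -2.902]
ft_force: [1.5, 0.3, -3.6]
gripper_width: 0.191
finger_force: 88.8
```

```bash
python3 -c "
from h import *
st();god(55,-99,86)
"
```

```text
t 12.2 pos [519.6 128.1  87.9] yaw -2.9025 F [ 1.5  0.3 -3.6] w 0.191 j [ 0.1   0.45 -0.43  0.69  0.   -0.14]
tool travel mm [-78.   -1.9   2.1] rotvec [-0.0001  0.0025  0.0001] rows>= 1.9
```

It has entered the rail freely. I lower 0.8 mm and carry on.

{"op": "servo_tool", "data": {
  "plan": [
    {"travel": [-0.007,0,0.0008],"angular": [0,0,0]},
    {"travel": [-0.007,0,0],"angular": [0,0,0]},
    {"travel": [-0.007,0,0],"angular": [0,0,0]},
    {"travel": [-0.007,0,0],"angular": [0,0,0]},
    {"travel": [-0.007,0,0],"angular": [0,0,0]},
    {"travel": [-0.007,0,0],"angular": [0,0,0]},
    {"travel": [-0.007,0,0],"angular": [0,0,0]},
    {"travel": [-0.007,0,0],"angular": [0,0,0]},
    {"travel": [-0.006,0,0],"angular": [0,0,0]},
    {"travel": [0,0,0],"angular": [0,0,0]}
  ]
}}

```text
time_s: 13.03
eef_pos: [579.2, 142.7, 87.3]
eef_rot: [-3.141, 0.002, -2.903]
ft_force: [1.3, -1.0, 0.6]
gripper_width: 0.192
finger_force: 89.4
```

{"op": "servo_tool", "data": {
  "plan": [
    {"travel": [-0.004,0,0],"angular": [0,0,0]},
    {"travel": [-0.004,0,0],"angular": [0,0,0]},
    {"travel": [-0.003,0,0],"angular": [0,0,0]},
    {"travel": [-0.003,0,0],"angular": [0,0,0]},
    {"travel": [0,0,0],"angular": [0,0,0]},
    {"travel": [0,0,0],"angular": [0,0,0]}
  ]
}}

```text
time_s: 13.53
eef_pos: [591.3, 145.7, 86.9]
eef_rot: [3.142, 0.001, -2.903]
ft_force: [1.0, 0.0, -1.0]
gripper_width: 0.19
finger_force: 89.1
```

```bash
python3 -c "
from h import *
st();god(55,-99,86);mods()
"
```

```text
t 13.53 pos [591.3 145.7  86.9] yaw -2.9027 F [ 1.  0. -1.] w 0.19 j [ 0.12  0.56 -0.23  0.78  0.   -0.12]
tool travel mm [-4.2 -2.   0.9] rotvec [ 0.      0.0006 -0.0001] rows>= 0.1
rib [646.5 -54.7] size [20. 61.] yaw -0.161 z 81.0 dock [  56.9 -304.8] 121
rib [ 646.6 -164.5] size [20. 60.] yaw -0.036 z 80.0 dock [  31.  -411.6] 115
rib [575. 140.] size [31. 24.] yaw 0.4 z 102.0 dock [ 33.6 -98.7] 72
rib [ 533. -165.] size [20. 60.] yaw -0.224 z 80.0 dock [ -79.4 -385.1] 116
rib [ 546.2 -578.1] size [18. 61.] yaw -1.039 z 81.0 dock [-164.4 -789.7] 113
rib [ 420.6 -158.9] size [20. 59.] yaw -0.258 z 81.0 dock [-187.2 -352.6] 123
rib [351.8 -25.9] size [18. 58.] yaw -1.017 z 81.0 dock [-222.5 -207.1] 112
rib [ 307.7 -262.5] size [19. 59.] yaw -0.951 z 80.0 dock [-321.4 -426.5] 126
rib [ 156.2 -604.9] size [143.   6.] yaw 0.02 z 72.0 dock [-549.7 -723.4] 80
rib [44.3 -8.3] size [132.  50.] yaw 1.443 z 105.0 dock [-517.1 -117.2] 221
rib [   3.7 -618.7] size [ 55. 252.] yaw -1.514 z 70.0 dock [-701.1 -700.6] 1551
```

{"op": "servo_tool", "data": {
  "plan": [
    {"travel": [-0.002,0,0],"angular": [0,0,0]},
    {"travel": [-0.002,0,0],"angular": [0,0,0]},
    {"travel": [-0.001,0,0],"angular": [0,0,0]},
    {"travel": [0,0,0],"angular": [0,0,0]}
  ]
}}

```text
time_s: 13.92
eef_pos: [595.3, 146.8, 86.7]
eef_rot: [3.141, -0.001, -2.903]
ft_force: [0.1, -1.0, -2.8]
gripper_width: 0.187
finger_force: 89.0
```

{"op": "servo_tool", "data": {
  "plan": [
    {"travel": [-0.0015,0,0],"angular": [0,0,0]},
    {"travel": [-0.0015,0,0],"angular": [0,0,0]},
    {"travel": [0,0,0],"angular": [0,0,0]}
  ]
}}

```text
time_s: 14.17
eef_pos: [595.9, 146.8, 86.7]
eef_rot: [-3.141, -0.006, -2.903]
ft_force: [-6.8, -2.0, 3.5]
gripper_width: 0.19
finger_force: 89.9
```

The end stop is reached at X≈55 with 7 N. I release and rise.

{"op": "servo_tool", "data": {
  "plan": [
    {"travel": [0.0015,0,0],"angular": [0,0,0]},
    {"travel": [0,0,0],"angular": [0,0,0]},
    {"travel": [0,0,0],"angular": [0,0,0]},
    {"travel": [0,0,0],"angular": [0,0,0]},
    {"travel": [0,0,-0.02],"angular": [0,0,0]},
    {"travel": [0,0,-0.04],"angular": [0,0,0]},
    {"travel": [0,0,-0.035],"angular": [0,0,0.09]},
    {"travel": [0,0,0],"angular": [0,0,0.1]},
    {"travel": [0,0,0],"angular": [0,0,0.1]},
    {"travel": [0,0,0],"angular": [0,0,0.1]},
    {"travel": [0,0,0],"angular": [0,0,0]}
  ],
  "claw": 0.5
}}

```text
time_s: 15.08
eef_pos: [597.7, 147.3, 182.6]
eef_rot: [3.141, 0.002, 2.989]
ft_force: [-0.2, -0.0, -0.0]
gripper_width: 0.499
finger_force: 0.0
```

```bash
python3 -c "
from h import *
st();go(646.5,-55,180,-.163+np.pi)
"
```

```text
t 15.08 pos [597.7 147.3 182.6] yaw 2.9891 F [-0.2 -0.  -0. ] w 0.499 j [ 0.12  0.48 -0.09  0.99  0.    0.27]
tool travel mm [ -78.9 -192.6    2.6] rotvec [0.0005 0.0015 0.0105] rows>= 5.1
```

{"op": "servo_tool", "data": {
  "plan": [
    {"travel": [-0.0099,-0.0241,0],"angular": [0,0,0.01]},
    {"travel": [-0.0099,-0.0241,0],"angular": [0,0,0]},
    {"travel": [-0.0099,-0.0241,0],"angular": [0,0,0]},
    {"travel": [-0.0099,-0.0241,0],"angular": [0,0,0]},
    {"travel": [-0.0099,-0.0241,0],"angular": [0,0,0]},
    {"travel": [-0.0099,-0.0241,0],"angular": [0,0,0]},
    {"travel": [-0.0099,-0.0241,0],"angular": [0,0,0]},
    {"travel": [-0.0099,-0.0241,0],"angular": [0,0,0]},
    {"travel": [0,0,0],"angular": [0,0,0]},
    {"travel": [0,0,0],"angular": [0,0,0]}
  ],
  "claw": 0.75
}}

```text
time_s: 15.92
eef_pos: [645.0, -57.2, 181.7]
eef_rot: [3.141, 0.0, 2.98]
ft_force: [0.0, 0.7, -0.2]
gripper_width: 0.748
finger_force: 0.0
```

```bash
python3 -c "
from h import *
st();go(646.5,-55,75,-.163+np.pi);mods()
" | grep -v '\-5..\|-6..\.'
```

```text
tool travel mm [ -1.1   2.3 106.7] rotvec [0.0003 0.0001 0.0015] rows>= 2.6
rib [ 646.7 -164.6] size [20. 61.] yaw -0.033 z 80.0 dock [  31.1 -411.6] 117
rib [ 533.6 -165.2] size [20. 60.] yaw -0.224 z 79.0 dock [ -78.9 -385.4] 115
rib [ 420.8 -158.9] size [20. 60.] yaw -0.253 z 80.0 dock [-187.  -352.7] 122
rib [351.9 -25.8] size [19. 58.] yaw -1.024 z 81.0 dock [-222.4 -207. ] 112
rib [ 308.  -262.7] size [19. 59.] yaw -0.969 z 80.0 dock [-321.2 -426.8] 124
rib [-1.000e-01 -6.191e+02] size [ 54. 249.] yaw -1.55 z 70.0 dock [-704.9 -700.1] 1536
```

{"op": "servo_tool", "data": {
  "plan": [
    {"travel": [-0.001,0.002,0.035],"angular": [0,0,0]},
    {"travel": [0,0,0.035],"angular": [0,0,0]},
    {"travel": [0,0,0.025],"angular": [0,0,0]},
    {"travel": [0,0,0.0115],"angular": [0,0,0]},
    {"travel": [0,0,0],"angular": [0,0,0]},
    {"travel": [0,0,0],"angular": [0,0,0]}
  ]
}}

```text
time_s: 16.47
eef_pos: [646.0, -53.1, 75.8]
eef_rot: [3.141, -0.0, 2.982]
ft_force: [0.6, -0.2, -0.2]
gripper_width: 0.747
finger_force: 0.0
```

{"op": "servo_tool", "data": {
  "plan": [
    {"travel": [0,0,0],"angular": [0,0,0]},
    {"travel": [0,0,0],"angular": [0,0,0]},
    {"travel": [0,0,0],"angular": [0,0,0]},
    {"travel": [0,0,0],"angular": [0,0,0]},
    {"travel": [0,0,0],"angular": [0,0,0]},
    {"travel": [0,0,0],"angular": [0,0,0]},
    {"travel": [0,0,0],"angular": [0,0,0]}
  ],
  "claw": 0
}}

```text
time_s: 17.05
eef_pos: [647.1, -53.8, 77.5]
eef_rot: [3.141, 0.003, 2.981]
ft_force: [-1.3, 1.0, 6.4]
gripper_width: 0.167
finger_force: 88.1
```

{"op": "servo_tool", "data": {
  "plan": [
    {"travel": [0,0,-0.02],"angular": [0,0,0]},
    {"travel": [0,0,-0.025],"angular": [0,0,0]},
    {"travel": [0,0,-0.025],"angular": [0,0,-0.05]},
    {"travel": [0,0,-0.025],"angular": [0,0,-0.09]},
    {"travel": [0,0,0],"angular": [0,0,-0.09]},
    {"travel": [0,0,0],"angular": [0,0,-0.09]},
    {"travel": [0,0,0],"angular": [0,0,-0.082]},
    {"travel": [0,0,0],"angular": [0,0,0]}
  ]
}}

```text
time_s: 17.72
eef_pos: [645.3, -53.9, 170.1]
eef_rot: [3.141, -0.001, -2.899]
ft_force: [0.4, 0.2, -4.5]
gripper_width: 0.162
finger_force: 88.2
```

```bash
python3 -c "
from h import *
st();god(-66,-33,170);mods()
"
```

```text
t 17.72 pos [645.3 -53.9 170.1] yaw -2.8994 F [ 0.4  0.2 -4.5] w 0.162 j [-0.2   0.55 -0.01  1.01 -0.   -0.44]
tool travel mm [121.1 271.1   0.4] rotvec [ 0.0006 -0.0013  0.0032] rows>= 7.2
rib [ 647.1 -164.5] size [20. 60.] yaw -0.028 z 79.0 dock [  31.5 -411.7] 115
rib [ 533.6 -165. ] size [20. 60.] yaw -0.229 z 79.0 dock [ -78.9 -385.3] 114
rib [ 545.6 -577.2] size [18. 62.] yaw -1.035 z 81.0 dock [-164.8 -788.6] 114
rib [ 420.7 -159.1] size [20. 60.] yaw -0.256 z 80.0 dock [-187.1 -352.9] 123
rib [351.8 -26. ] size [19. 58.] yaw -1.031 z 80.0 dock [-222.6 -207.2] 111
rib [ 307.8 -262.5] size [19. 59.] yaw -0.967 z 80.0 dock [-321.3 -426.6] 125
rib [ 156.2 -604.9] size [143.   6.] yaw 0.013 z 71.0 dock [-549.6 -723.4] 80
rib [ 38.8 -15.5] size [136.  57.] yaw 1.254 z 105.0 dock [-524.2 -122.9] 238
rib [   3.9 -617.8] size [ 55. 251.] yaw -1.512 z 69.0 dock [-700.7 -699.8] 1548
```

{"op": "servo_tool", "data": {
  "plan": [
    {"travel": [0.0101,0.0226,0],"angular": [0,0,0]},
    {"travel": [0.0101,0.0226,0],"angular": [0,0,0]},
    {"travel": [0.0101,0.0226,0],"angular": [0,0,0]},
    {"travel": [0.0101,0.0226,0],"angular": [0,0,0]},
    {"travel": [0.0101,0.0226,0],"angular": [0,0,0]},
    {"travel": [0.0101,0.0226,0],"angular": [0,0,0]},
    {"travel": [0.0101,0.0226,0],"angular": [0,0,0]},
    {"travel": [0.0101,0.0226,0],"angular": [0,0,0]},
    {"travel": [0.0101,0.0226,0],"angular": [0,0,0]},
    {"travel": [0.0101,0.0226,0],"angular": [0,0,0]},
    {"travel": [0.0101,0.0226,0],"angular": [0,0,0]},
    {"travel": [0.01,0.0226,0],"angular": [0,0,0]}
  ]
}}

```text
time_s: 18.77
eef_pos: [462.5, 181.3, 170.4]
eef_rot: [3.142, -0.0, -2.903]
ft_force: [0.4, -0.0, -4.2]
gripper_width: 0.163
finger_force: 88.4
```

{"op": "servo_tool", "data": {
  "plan": [
    {"travel": [0,0,0.025],"angular": [0,0,0]},
    {"travel": [0,0,0.025],"angular": [0,0,0]},
    {"travel": [0,0,0.02],"angular": [0,0,0]},
    {"travel": [0,0,0],"angular": [0,0,0]},
    {"travel": [0,0,0],"angular": [0,0,0]}
  ]
}}

```text
time_s: 19.18
eef_pos: [462.4, 180.3, 99.8]
eef_rot: [3.142, -0.003, -2.902]
ft_force: [-0.7, -1.2, -4.3]
gripper_width: 0.16
finger_force: 88.8
```

```bash
python3 -c "
from h import *
st();god(-66,-33,89)
p,d=cams.camera('top'); P=cloud('top',d); q=dk(53,-99); k=np.hypot(P[...,0]-q[0],P[...,1]-q[1])<25; print(P[k][:,2].round()[::8],p[k].mean(0))
p,d=cams.camera('scene'); o=ortho('scene',p,25,400,640,40,300,3); cv2.imwrite('pics/m2.png',o[:590,:,::-1])
"
```

```text
t 19.18 pos [462.4 180.3  99.8] yaw -2.9019 F [-0.7 -1.2 -4.3] w 0.16 j [ 0.22  0.37 -0.52  0.69 -0.   -0.02]
tool travel mm [-0.4 -0.  10.8] rotvec [ 0.     -0.0033  0.0007] rows>= 0.3
[87. 83. 86. 89. 89. 52. 55. 86. 52. 82. 59. 85. 53. 88. 56. 73. 53. 61.
 85. 52. 82. 84. 51.] [73.4180791  71.20903955 71.05649718]
```

View pics/m2.png

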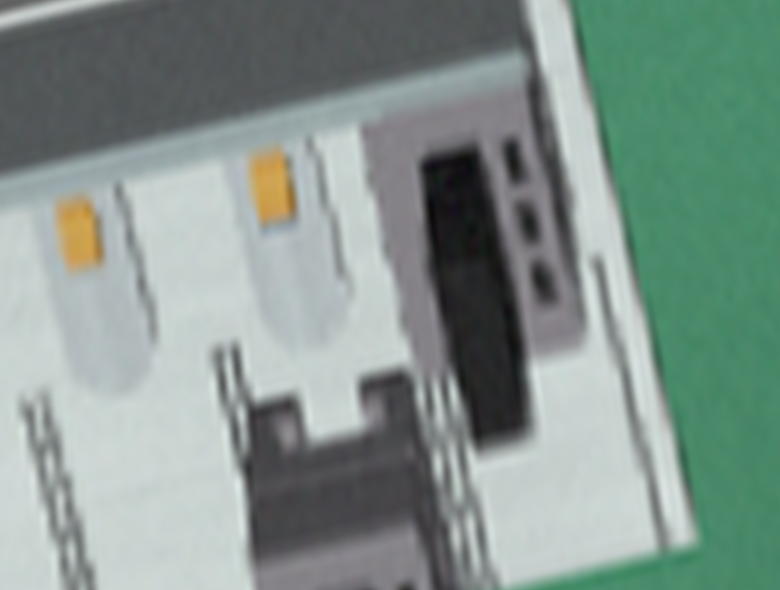

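Module 1 sits up against the end stop on the first rail. Module 2's mouth (333,425) is aligned with the second rail to within about 1.5 mm. I nudge +1 mm, lower, and slide.

{"op": "servo_tool", "data": {
  "plan": [
    {"travel": [0,0.001,0.005],"angular": [0,0,0]},
    {"travel": [0,0,0.004],"angular": [0,0,0]},
    {"travel": [0,0,0.0015],"angular": [0,0,0]},
    {"travel": [0,0,0],"angular": [0,0,0]},
    {"travel": [0,0,0],"angular": [0,0,0]}
  ]
}}

```text
time_s: 19.7
eef_pos: [463.4, 181.5, 90.0]
eef_rot: [-3.142, -0.0, -2.901]
ft_force: [-0.8, -0.4, -4.0]
gripper_width: 0.159
finger_force: 88.8
```

{"op": "servo_tool", "data": {
  "plan": [
    {"travel": [-0.008,0,0],"angular": [0,0,0]},
    {"travel": [-0.008,0,0],"angular": [0,0,0]},
    {"travel": [-0.008,0,0],"angular": [0,0,0]},
    {"travel": [-0.008,0,0],"angular": [0,0,0]},
    {"travel": [-0.008,0,0],"angular": [0,0,0]},
    {"travel": [0,0,0],"angular": [0,0,0]}
  ]
}}

```text
time_s: 20.2
eef_pos: [505.0, 191.6, 90.2]
eef_rot: [-3.142, 0.003, -2.901]
ft_force: [0.6, 0.9, -5.3]
gripper_width: 0.161
finger_force: 88.8
```

```bash
python3 -c "
from h import *
st();god(55,-33,88)
"
```

```text
t 20.2 pos [505.  191.6  90.2] yaw -2.9008 F [ 0.6  0.9 -5.3] w 0.161 j [ 0.23  0.45 -0.42  0.7  -0.   -0.01]
tool travel mm [-77.2  -1.1   2.4] rotvec [-0.0001  0.0028  0.0018] rows>= 1.9
```

{"op": "servo_tool", "data": {
  "plan": [
    {"travel": [-0.007,0,0.0008],"angular": [0,0,0]},
    {"travel": [-0.007,0,0],"angular": [0,0,0]},
    {"travel": [-0.007,0,0],"angular": [0,0,0]},
    {"travel": [-0.007,0,0],"angular": [0,0,0]},
    {"travel": [-0.007,0,0],"angular": [0,0,0]},
    {"travel": [-0.007,0,0],"angular": [0,0,0]},
    {"travel": [-0.007,0,0],"angular": [0,0,0]},
    {"travel": [-0.007,0,0],"angular": [0,0,0]},
    {"travel": [-0.006,0,0],"angular": [0,0,0]},
    {"travel": [0,0,0],"angular": [0,0,0]}
  ]
}}

```text
time_s: 21.03
eef_pos: [564.8, 206.4, 89.6]
eef_rot: [3.142, 0.003, -2.901]
ft_force: [1.4, 0.6, 2.5]
gripper_width: 0.161
finger_force: 91.5
```

{"op": "servo_tool", "data": {
  "plan": [
    {"travel": [-0.004,0,0],"angular": [0,0,0]},
    {"travel": [-0.004,0,0],"angular": [0,0,0]},
    {"travel": [-0.004,0,0],"angular": [0,0,0]},
    {"travel": [-0.003,0,0],"angular": [0,0,0]},
    {"travel": [0,0,0],"angular": [0,0,0]},
    {"travel": [0,0,0],"angular": [0,0,0]}
  ]
}}

```text
time_s: 21.53
eef_pos: [577.1, 209.5, 89.5]
eef_rot: [-3.142, 0.0, -2.901]
ft_force: [-2.4, 0.5, 5.2]
gripper_width: 0.167
finger_force: 92.6
```

{"op": "servo_tool", "data": {
  "plan": [
    {"travel": [-0.002,0,0],"angular": [0,0,0]},
    {"travel": [-0.0015,0,0],"angular": [0,0,0]},
    {"travel": [0,0,0],"angular": [0,0,0]}
  ]
}}

```text
time_s: 21.78
eef_pos: [578.7, 209.9, 89.7]
eef_rot: [-3.141, -0.003, -2.9]
ft_force: [-7.8, -2.1, 11.6]
gripper_width: 0.164
finger_force: 94.6
```

```bash
python3 -c "
from h import *
st();god(55,-33,88)
"
```

```text
t 21.78 pos [578.7 209.9  89.7] yaw -2.9005 F [-7.8 -2.1 11.6] w 0.164 j [ 0.23  0.57 -0.2   0.8  -0.   -0.01]
tool travel mm [-1.3 -1.3  1.7] rotvec [-0.0002 -0.0033  0.0021] rows>= 0.1
```

{"op": "servo_tool", "data": {
  "plan": [
    {"travel": [-0.001,0,-0.0005],"angular": [0,0,0]},
    {"travel": [-0.001,0,-0.0005],"angular": [0,0,0]},
    {"travel": [0,0,0],"angular": [0,0,0]},
    {"travel": [0,0,0],"angular": [0,0,0]}
  ]
}}

```text
time_s: 22.12
eef_pos: [579.1, 210.0, 89.8]
eef_rot: [-3.141, -0.006, -2.9]
ft_force: [-10.5, -2.8, 9.9]
gripper_width: 0.159
finger_force: 94.0
```

{"op": "servo_tool", "data": {
  "plan": [
    {"travel": [-0.002,0,0],"angular": [0,0,0]},
    {"travel": [-0.002,0,0],"angular": [0,0,0]},
    {"travel": [0,0,0],"angular": [0,0,0]},
    {"travel": [0,0,0],"angular": [0,0,0]}
  ]
}}

```text
time_s: 22.45
eef_pos: [579.3, 210.1, 89.8]
eef_rot: [-3.141, -0.013, -2.9]
ft_force: [-19.8, -6.2, 18.3]
gripper_width: 0.164
finger_force: 96.8
```

Hard against the end stop. I back off, release and rise to look.

{"op": "servo_tool", "data": {
  "plan": [
    {"travel": [0.004,0,0],"angular": [0,0,0]},
    {"travel": [0.002,0,0],"angular": [0,0,0]},
    {"travel": [0,0,0],"angular": [0,0,0]},
    {"travel": [0,0,0],"angular": [0,0,0]},
    {"travel": [0,0,-0.02],"angular": [0,0,0]},
    {"travel": [0,0,-0.04],"angular": [0,0,0]},
    {"travel": [0,0,-0.035],"angular": [0,0,0.09]},
    {"travel": [0,0,0],"angular": [0,0,0.11]},
    {"travel": [0,0,0],"angular": [0,0,0.075]},
    {"travel": [0,0,0],"angular": [0,0,0]}
  ],
  "claw": 0.5
}}

```text
time_s: 23.28
eef_pos: [581.7, 210.5, 186.2]
eef_rot: [3.141, 0.003, 3.106]
ft_force: [-0.3, -0.7, -0.4]
gripper_width: 0.5
finger_force: 0.0
```

```bash
cat >> h.py <<'E'
def home():
    # near-end (dock -x) top edge and rib centre of docked modules, from both views
    for n in("top","scene"):
        p,d=cams.camera(n); P=cloud(n,d); D=np.stack([(P[...,:2]-O)@U,(P[...,:2]-O)@V],-1); z=P[...,2]
        for i,y in enumerate((-99,-33,33,99)):
            near=(abs(D[...,1]-y)<28)&(D[...,0]>-30)&(D[...,0]<110)
            r=near&(z>78)&(z<95)&(p.max(-1)<90)&(abs(D[...,1]-y)<16)
            b=near&(z>49)&(z<59)&(p.min(-1)>70)&(D[...,0]<95)
            if r.sum()>25: print(n,'rail',i,'rib X',D[r][:,0].min().round(1),D[r][:,0].max().round(1),'mean',D[r].mean(0).round(1),'z',np.percentile(z[r],90).round(1),'| body X',D[b][:,0].min().round(1) if b.any() else '', 'Y',D[b][:,1].min().round(1),D[b][:,1].max().round(1))
E
python3 -c "
from h import *
st();go(646.8,-164.5,180,-.03+np.pi);home()
"
```

```text
t 23.28 pos [581.7 210.5 186.2] yaw 3.1064 F [-0.3 -0.7 -0.4] w 0.5 j [ 0.23  0.48 -0.08  1.    0.    0.26]
tool travel mm [ -78.2 -372.5    6.1] rotvec [ 0.0008  0.0028 -0.0052] rows>= 9.3
top rail 0 rib X 22.3 83.5 mean [ 51.6 -98.1] z 88.4 | body X 7.5 Y -125.5 -71.1
top rail 1 rib X 22.3 77.4 mean [ 45.3 -33. ] z 87.7 | body X 8.0 Y -60.2 -5.1
scene rail 0 rib X 26.7 87.4 mean [ 61.5 -99.4] z 87.9 | body X 8.4 Y -126.8 -71.2
scene rail 1 rib X 26.4 88.6 mean [ 60.4 -33.7] z 87.9 | body X 10.3 Y -60.7 -5.1
```

Both read home (near body edge at X≈8, as it should be). Next is the module at (647,-165).

{"op": "servo_tool", "data": {
  "plan": [
    {"travel": [-0.0071,-0.0339,0],"angular": [0,0,-0.005]},
    {"travel": [-0.0071,-0.0339,0],"angular": [0,0,0]},
    {"travel": [-0.0071,-0.0339,0],"angular": [0,0,0]},
    {"travel": [-0.0071,-0.0339,0],"angular": [0,0,0]},
    {"travel": [-0.0071,-0.0339,0],"angular": [0,0,0]},
    {"travel": [-0.0071,-0.0339,0],"angular": [0,0,0]},
    {"travel": [-0.0071,-0.0339,0],"angular": [0,0,0]},
    {"travel": [-0.0071,-0.0339,0],"angular": [0,0,0]},
    {"travel": [-0.0071,-0.0339,0],"angular": [0,0,0]},
    {"travel": [-0.0071,-0.0337,0],"angular": [0,0,0]},
    {"travel": [-0.0071,-0.0337,0],"angular": [0,0,0]},
    {"travel": [0,0,0],"angular": [0,0,0]}
  ],
  "claw": 0.75
}}

```text
time_s: 24.38
eef_pos: [648.2, -171.1, 184.1]
eef_rot: [-3.139, 0.0, 3.108]
ft_force: [0.1, 0.6, 0.9]
gripper_width: 0.748
finger_force: 0.0
```

{"op": "servo_tool", "data": {
  "plan": [
    {"travel": [0,0,0.01],"angular": [0,0,0]},
    {"travel": [0,0,0],"angular": [0,0,0]}
  ]
}}

```text
time_s: 24.55
eef_pos: [646.2, -163.8, 172.3]
eef_rot: [3.14, -0.004, 3.113]
ft_force: [-0.9, 0.3, 0.6]
gripper_width: 0.75
finger_force: 0.0
```

```bash
python3 -c "
from h import *
st();mods();go(646.8,-164.5,75,-.03+np.pi)
"
```

```text
t 24.55 pos [ 646.2 -163.8  172.3] yaw 3.1131 F [-0.9  0.3  0.6] w 0.75 j [-0.36  0.59  0.06  1.04  0.   -0.33]
rib [592.  147.2] size [61. 25.] yaw 0.233 z 92.0 dock [ 51.8 -95.8] 141
rib [580.4 212.1] size [69. 26.] yaw 0.241 z 93.0 dock [ 55.9 -30. ] 149
rib [ 546.3 -578.4] size [18. 63.] yaw -1.039 z 79.0 dock [-164.4 -790. ] 114
rib [ 370.5 -178.6] size [20. 60.] yaw -0.239 z 80.0 dock [-240.5 -359.9] 126
rib [ 307.7 -262.5] size [19. 59.] yaw -0.955 z 81.0 dock [-321.4 -426.6] 124
rib [ 150.  -604.9] size [155.   6.] yaw 0.021 z 71.0 dock [-555.7 -721.9] 86
rib [ 37.2 -12.6] size [138.  61.] yaw 1.27 z 105.0 dock [-525.  -119.7] 238
rib [   1.6 -618.5] size [ 54. 250.] yaw -1.532 z 69.0 dock [-703.1 -699.9] 1536
tool travel mm [-1.  -1.6 98. ] rotvec [ 0.0017 -0.0036  0.0025] rows>= 2.4
```

The chipped module has been knocked to (370,-179); noted. I go on with the grasp here.

{"op": "servo_tool", "data": {
  "plan": [
    {"travel": [-0.001,-0.0015,0.035],"angular": [0,0,0]},
    {"travel": [0,0,0.033],"angular": [0,0,0]},
    {"travel": [0,0,0.02],"angular": [0,0,0]},
    {"travel": [0,0,0.01],"angular": [0,0,0]},
    {"travel": [0,0,0],"angular": [0,0,0]},
    {"travel": [0,0,0],"angular": [0,0,0]}
  ]
}}

```text
time_s: 25.1
eef_pos: [648.6, -164.9, 77.5]
eef_rot: [3.141, -0.0, 3.114]
ft_force: [-0.2, 0.8, 1.0]
gripper_width: 0.753
finger_force: 0.0
```

{"op": "servo_tool", "data": {
  "plan": [
    {"travel": [0,0,0],"angular": [0,0,0]},
    {"travel": [0,0,0],"angular": [0,0,0]},
    {"travel": [0,0,0],"angular": [0,0,0]},
    {"travel": [0,0,0],"angular": [0,0,0]},
    {"travel": [0,0,0],"angular": [0,0,0]},
    {"travel": [0,0,0],"angular": [0,0,0]},
    {"travel": [0,0,0],"angular": [0,0,0]}
  ],
  "claw": 0
}}

```text
time_s: 25.68
eef_pos: [649.6, -166.2, 78.9]
eef_rot: [-3.141, 0.003, 3.113]
ft_force: [1.2, 0.5, 6.5]
gripper_width: 0.003
finger_force: 3.3
```

{"op": "servo_tool", "data": {
  "plan": [
    {"travel": [0,0,-0.02],"angular": [0,0,0]},
    {"travel": [0,0,-0.025],"angular": [0,0,0]},
    {"travel": [0,0,-0.025],"angular": [0,0,-0.05]},
    {"travel": [0,0,-0.025],"angular": [0,0,-0.07]},
    {"travel": [0,0,0],"angular": [0,0,-0.08]},
    {"travel": [0,0,0],"angular": [0,0,-0.07]},
    {"travel": [0,0,0],"angular": [0,0,0]}
  ]
}}

```text
time_s: 26.27
eef_pos: [648.7, -166.2, 173.0]
eef_rot: [-3.141, 0.001, -2.9]
ft_force: [-0.6, -0.1, -0.1]
gripper_width: -0.001
finger_force: 0.0
```

```bash
python3 -c "
from h import *
st();god(-66,33,175)
"
```

```text
t 26.27 pos [ 648.7 -166.2  173. ] yaw -2.8997 F [-0.6 -0.1 -0.1] w -0.001 j [-0.36  0.59  0.06  1.04 -0.   -0.6 ]
tool travel mm [ 97.4 447.   -2.5] rotvec [-0.0009  0.0009  0.0029] rows>= 11.2
```

Nothing was gripped. I take a look.

```bash
python3 -c "
from h import *
mods()
p,d=cams.camera('scene');cv2.imwrite('pics/s3.png',cv2.resize(p[140:300,130:360,::-1],None,fx=3,fy=3))"
```

```text
rib [592.5 144.5] size [60. 24.] yaw 0.337 z 92.0 dock [ 51.6 -98.5] 140
rib [581.  208.9] size [68. 20.] yaw 0.265 z 90.0 dock [ 55.7 -33.3] 144
rib [ 546.1 -578.1] size [18. 61.] yaw -1.036 z 79.0 dock [-164.5 -789.6] 114
rib [ 370.6 -178.6] size [20. 60.] yaw -0.236 z 78.0 dock [-240.5 -359.9] 125
rib [ 307.7 -262.6] size [19. 59.] yaw -0.952 z 79.0 dock [-321.4 -426.6] 124
rib [ 165.9 -604.4] size [123.   6.] yaw 0.02 z 69.0 dock [-540.1 -725.2] 66
rib [ 37.5 -15.3] size [136.  60.] yaw 1.24 z 105.0 dock [-525.4 -122.4] 236
rib [ 5.000e-01 -6.185e+02] size [ 54. 250.] yaw -1.54 z 69.0 dock [-704.2 -699.7] 1543
```

View pics/s3.png

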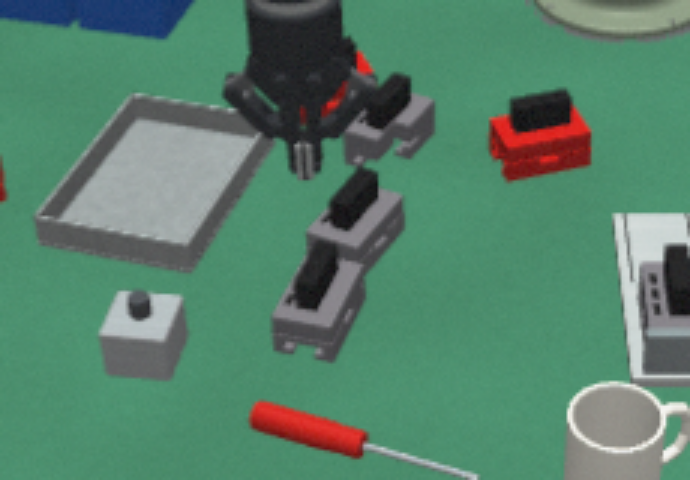

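The missed module still stands in place, at crop (320,300). The grip was too high and the pads slid off the rib top. I measure it from the scene camera and regrasp lower.

```bash
cat >> h.py <<'E'
def smods(x0=380,x1=720,y0=-260,y1=20):
    # side view: grey body tops (z~42) located by depth
    p,d=cams.camera("scene"); P=cloud("scene",d); h=cv2.cvtColor(p,cv2.COLOR_RGB2HSV); z=P[...,2]
    m=(p.max(-1)<70)&(z>55)&(z<82)&(P[...,0]>x0)&(P[...,0]<x1)&(P[...,1]>y0)&(P[...,1]<y1)
    n,l,s,c=cv2.connectedComponentsWithStats(m.astype(np.uint8))
    for i in range(1,n):
        if s[i,4]<40: continue
        q=P[l==i]; q=q[q[:,2]>68]
        if len(q)<20: continue
        r=cv2.minAreaRect(q[:,:2].astype(np.float32)); w,t=r[1]; a=r[2] if w>t else r[2]-90
        print('scene rib',np.round(r[0],1),'size',np.round(r[1]),'yaw',round(np.deg2rad(a),3),s[i,4])
E
python3 -c "
from h import *
smods();go(646.8,-164.5,120,-.03+np.pi)"
```

```text
scene rib [ 391.4 -180.8] size [15. 27.] yaw -0.518 63
scene rib [ 537.9 -164.3] size [21. 60.] yaw -0.219 163
scene rib [ 650.2 -164.4] size [20. 65.] yaw -0.003 176
tool travel mm [ 0.9  1.7 51.8] rotvec [ 0.0003 -0.0008  0.2693] rows>= 2.2
```

{"op": "servo_tool", "data": {
  "plan": [
    {"travel": [0,0,0],"angular": [0,0,0.09]},
    {"travel": [0,0,0],"angular": [0,0,0.09]},
    {"travel": [0,0,0],"angular": [0,0,0.09]},
    {"travel": [0,0,0],"angular": [0,0,0]},
    {"travel": [0,0,0],"angular": [0,0,0]}
  ],
  "claw": 0.75
}}

```text
time_s: 26.83
eef_pos: [648.2, -165.9, 171.7]
eef_rot: [3.141, -0.001, 3.114]
ft_force: [-0.5, -0.2, 0.8]
gripper_width: 0.708
finger_force: 0.0
```

```bash
python3 -c "
from h import *
st();go(646.8,-164.5,69,-.03+np.pi)"
```

```text
t 26.83 pos [ 648.2 -165.9  171.7] yaw 3.1141 F [-0.5 -0.2  0.8] w 0.708 j [-0.36  0.59  0.06  1.04 -0.   -0.33]
tool travel mm [  1.4   1.3 102.7] rotvec [ 0.0002 -0.0008  0.0025] rows>= 2.5
```

{"op": "servo_tool", "data": {
  "plan": [
    {"travel": [0,0.0012,0.035],"angular": [0,0,0]},
    {"travel": [0,0,0.033],"angular": [0,0,0]},
    {"travel": [0,0,0.022],"angular": [0,0,0]},
    {"travel": [0,0,0.012],"angular": [0,0,0]},
    {"travel": [0,0,0],"angular": [0,0,0]},
    {"travel": [0,0,0],"angular": [0,0,0]}
  ]
}}

```text
time_s: 27.33
eef_pos: [648.5, -164.7, 70.2]
eef_rot: [3.141, -0.001, 3.113]
ft_force: [-0.2, 0.4, 0.4]
gripper_width: 0.744
finger_force: 0.0
```

{"op": "servo_tool", "data": {
  "plan": [
    {"travel": [0,0,0],"angular": [0,0,0]},
    {"travel": [0,0,0],"angular": [0,0,0]},
    {"travel": [0,0,0],"angular": [0,0,0]},
    {"travel": [0,0,0],"angular": [0,0,0]},
    {"travel": [0,0,0],"angular": [0,0,0]},
    {"travel": [0,0,0],"angular": [0,0,0]},
    {"travel": [0,0,0],"angular": [0,0,0]}
  ],
  "claw": 0
}}

```text
time_s: 27.92
eef_pos: [649.5, -164.6, 71.9]
eef_rot: [-3.141, 0.002, 3.113]
ft_force: [-0.5, 1.3, 6.1]
gripper_width: 0.199
finger_force: 88.1
```

Gripped at opening 0.2. I lift, turn, and carry to rail 2.

{"op": "servo_tool", "data": {
  "plan": [
    {"travel": [0,0,-0.02],"angular": [0,0,0]},
    {"travel": [0,0,-0.025],"angular": [0,0,0]},
    {"travel": [0,0,-0.025],"angular": [0,0,-0.05]},
    {"travel": [0,0,-0.025],"angular": [0,0,-0.07]},
    {"travel": [0,0,0],"angular": [0,0,-0.08]},
    {"travel": [0,0,0],"angular": [0,0,-0.07]},
    {"travel": [0,0,0],"angular": [0,0,0]}
  ]
}}

```text
time_s: 28.5
eef_pos: [648.3, -164.6, 165.4]
eef_rot: [-3.142, -0.0, -2.899]
ft_force: [-0.8, -0.0, -4.1]
gripper_width: 0.196
finger_force: 89.0
```

```bash
python3 -c "
from h import *
st();god(-66,33,165)
"
```

```text
t 28.5 pos [ 648.3 -164.6  165.4] yaw -2.8995 F [-0.8 -0.  -4.1] w 0.196 j [-0.36  0.59  0.05  1.03 -0.   -0.6 ]
tool travel mm [9.720e+01 4.454e+02 4.000e-01] rotvec [-0.     -0.0002  0.0031] rows>= 11.1
```

{"op": "servo_tool", "data": {
  "plan": [
    {"travel": [0.009,0.03,0],"angular": [0,0,0]},
    {"travel": [0.009,0.03,0],"angular": [0,0,0]},
    {"travel": [0.009,0.03,0],"angular": [0,0,0]},
    {"travel": [0.009,0.03,0],"angular": [0,0,0]},
    {"travel": [0.009,0.03,0],"angular": [0,0,0]},
    {"travel": [0.009,0.03,0],"angular": [0,0,0]},
    {"travel": [0.009,0.03,0],"angular": [0,0,0]},
    {"travel": [0.009,0.03,0],"angular": [0,0,0]},
    {"travel": [0.009,0.03,0],"angular": [0,0,0]},
    {"travel": [0.009,0.03,0],"angular": [0,0,0]},
    {"travel": [0.006,0.03,0],"angular": [0,0,0.001]},
    {"travel": [0.001,0.03,0],"angular": [0,0,0.001]}
  ]
}}

```text
time_s: 29.5
eef_pos: [465.9, 162.6, 164.6]
eef_rot: [-3.142, -0.003, -2.905]
ft_force: [0.9, -0.4, -3.6]
gripper_width: 0.197
finger_force: 89.1
```

{"op": "servo_tool", "data": {
  "plan": [
    {"travel": [0,0.03,0],"angular": [0,0,0]},
    {"travel": [0,0.03,0],"angular": [0,0,0]},
    {"travel": [0,0.02,0],"angular": [0,0,0]},
    {"travel": [0,0.0055,0.02],"angular": [0,0,0]},
    {"travel": [0,0,0.025],"angular": [0,0,0]},
    {"travel": [0,0,0.025],"angular": [0,0,0]},
    {"travel": [0,0,0],"angular": [0,0,0]},
    {"travel": [0,0,0],"angular": [0,0,0]}
  ]
}}

```text
time_s: 30.17
eef_pos: [446.3, 244.2, 94.0]
eef_rot: [-3.141, -0.005, -2.904]
ft_force: [-0.4, 0.3, -3.3]
gripper_width: 0.201
finger_force: 89.1
```

```bash
python3 -c "
from h import *
st();god(-66,33,84)
p,d=cams.camera('scene'); o=ortho('scene',p,25,390,640,60,320,3); cv2.imwrite('pics/m3.png',o[150:740,:,::-1])
"
```

```text
t 30.17 pos [446.3 244.2  94. ] yaw -2.9036 F [-0.4  0.3 -3.3] w 0.201 j [ 0.36  0.4  -0.49  0.69 -0.    0.12]
tool travel mm [-0.8  0.1 10. ] rotvec [-0.0006 -0.0046 -0.001 ] rows>= 0.2
```

View pics/m3.png

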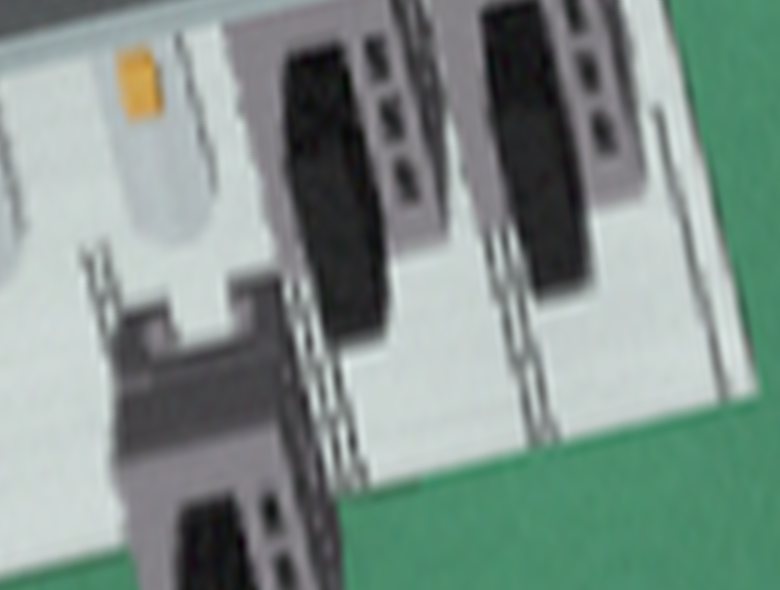

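Mouth (202,330) against the rail line at 199: aligned. The two docked modules sit evenly. I lower and slide.

{"op": "servo_tool", "data": {
  "plan": [
    {"travel": [0,0.0005,0.005],"angular": [0,0,0]},
    {"travel": [0,0,0.003],"angular": [0,0,0]},
    {"travel": [0,0,0.001],"angular": [0,0,0]},
    {"travel": [0,0,0],"angular": [0,0,0]},
    {"travel": [0,0,0],"angular": [0,0,0]}
  ]
}}

```text
time_s: 30.63
eef_pos: [448.3, 245.3, 86.6]
eef_rot: [3.142, 0.001, -2.903]
ft_force: [-0.8, 0.5, -2.8]
gripper_width: 0.2
finger_force: 89.2
```

{"op": "servo_tool", "data": {
  "plan": [
    {"travel": [-0.008,0,0],"angular": [0,0,0]},
    {"travel": [-0.008,0,0],"angular": [0,0,0]},
    {"travel": [-0.008,0,0],"angular": [0,0,0]},
    {"travel": [-0.008,0,0],"angular": [0,0,0]},
    {"travel": [-0.008,0,0],"angular": [0,0,0]},
    {"travel": [0,0,0],"angular": [0,0,0]}
  ]
}}

```text
time_s: 31.13
eef_pos: [488.8, 255.2, 85.7]
eef_rot: [3.141, 0.001, -2.903]
ft_force: [2.4, 1.0, -10.5]
gripper_width: 0.2
finger_force: 88.3
```

```bash
python3 -c "
from h import *
st();god(55,33,84)
"
```

```text
t 31.13 pos [488.8 255.2  85.7] yaw -2.903 F [  2.4   1.  -10.5] w 0.2 j [ 0.35  0.47 -0.39  0.71  0.    0.11]
tool travel mm [-77.9  -0.5   1.8] rotvec [ 0.0002  0.001  -0.0004] rows>= 1.9
```

{"op": "servo_tool", "data": {
  "plan": [
    {"travel": [-0.007,0,0.0015],"angular": [0,0,0]},
    {"travel": [-0.007,0,0],"angular": [0,0,0]},
    {"travel": [-0.007,0,0],"angular": [0,0,0]},
    {"travel": [-0.007,0,0],"angular": [0,0,0]},
    {"travel": [-0.007,0,0],"angular": [0,0,0]},
    {"travel": [-0.007,0,0],"angular": [0,0,0]},
    {"travel": [-0.007,0,0],"angular": [0,0,0]},
    {"travel": [-0.007,0,0],"angular": [0,0,0]},
    {"travel": [-0.006,0,0],"angular": [0,0,0]},
    {"travel": [0,0,0],"angular": [0,0,0]}
  ]
}}

```text
time_s: 31.97
eef_pos: [549.3, 269.9, 85.0]
eef_rot: [3.141, 0.003, -2.903]
ft_force: [1.3, -0.7, -2.8]
gripper_width: 0.195
finger_force: 89.6
```

{"op": "servo_tool", "data": {
  "plan": [
    {"travel": [-0.004,0,0],"angular": [0,0,0]},
    {"travel": [-0.004,0,0],"angular": [0,0,0]},
    {"travel": [-0.004,0,0],"angular": [0,0,0]},
    {"travel": [-0.003,0,0],"angular": [0,0,0]},
    {"travel": [0,0,0],"angular": [0,0,0]},
    {"travel": [0,0,0],"angular": [0,0,0]}
  ]
}}

```text
time_s: 32.47
eef_pos: [561.6, 272.9, 84.2]
eef_rot: [-3.141, -0.001, -2.903]
ft_force: [-0.4, 1.2, -3.2]
gripper_width: 0.199
finger_force: 89.6
```

{"op": "servo_tool", "data": {
  "plan": [
    {"travel": [-0.002,0,0],"angular": [0,0,0]},
    {"travel": [-0.0015,0,0],"angular": [0,0,0]},
    {"travel": [0,0,0],"angular": [0,0,0]},
    {"travel": [0,0,0],"angular": [0,0,0]}
  ]
}}

```text
time_s: 32.8
eef_pos: [564.9, 273.8, 84.5]
eef_rot: [-3.142, -0.001, -2.903]
ft_force: [-1.4, -0.0, -3.9]
gripper_width: 0.193
finger_force: 89.6
```

```bash
python3 -c "
from h import *
st();god(55,33,84)
"
```

```text
t 32.8 pos [564.9 273.8  84.5] yaw -2.9026 F [-1.4 -0.  -3.9] w 0.193 j [ 0.33  0.6  -0.17  0.8   0.    0.09]
tool travel mm [ 0.4 -0.6  0.5] rotvec [-0.     -0.0005 -0.    ] rows>= 0.0
```

{"op": "servo_tool", "data": {
  "plan": [
    {"travel": [-0.0015,0,0],"angular": [0,0,0]},
    {"travel": [-0.0015,0,0],"angular": [0,0,0]},
    {"travel": [0,0,0],"angular": [0,0,0]},
    {"travel": [0,0,0],"angular": [0,0,0]}
  ]
}}

```text
time_s: 33.13
eef_pos: [565.2, 273.9, 84.5]
eef_rot: [-3.141, -0.005, -2.902]
ft_force: [-6.6, -1.6, 2.6]
gripper_width: 0.196
finger_force: 90.3
```

End stop reached. I release, rise, and turn for the module at (534,-165), yaw -0.225.

{"op": "servo_tool", "data": {
  "plan": [
    {"travel": [0.003,0,0],"angular": [0,0,0]},
    {"travel": [0,0,0],"angular": [0,0,0]},
    {"travel": [0,0,0],"angular": [0,0,0]},
    {"travel": [0,0,0],"angular": [0,0,0]},
    {"travel": [0,0,-0.02],"angular": [0,0,0]},
    {"travel": [0,0,-0.04],"angular": [0,0,0]},
    {"travel": [0,0,-0.035],"angular": [0,0,0.09]},
    {"travel": [0,0,0],"angular": [0,0,0.12]},
    {"travel": [0,0,0],"angular": [0,0,0.12]},
    {"travel": [0,0,0],"angular": [0,0,0.12]},
    {"travel": [0,0,0],"angular": [0,0,0.014]}
  ],
  "claw": 0.5
}}

```text
time_s: 34.05
eef_pos: [565.8, 274.0, 180.4]
eef_rot: [3.141, 0.002, 2.914]
ft_force: [-0.2, 1.0, -1.1]
gripper_width: 0.5
finger_force: 0.0
```

```bash
python3 -c "
from h import *
st();home();mods();smods();go(534.5,-165,175,-.225+np.pi)
"
```

```text
t 34.05 pos [565.8 274.  180.4] yaw 2.9141 F [-0.2  1.  -1.1] w 0.5 j [ 0.33  0.51 -0.06  1.   -0.    0.56]
top rail 0 rib X 20.9 82.2 mean [ 51.3 -98.3] z 88.0 | body X 7.2 Y -125.1 -71.0
top rail 1 rib X 21.5 81.2 mean [ 51.4 -33.2] z 87.8 | body X 7.6 Y -59.9 -5.2
top rail 2 rib X 22.1 70.3 mean [41.9 31.7] z 87.8 | body X 7.6 Y 5.5 60.6
scene rail 0 rib X 27.4 87.7 mean [ 60.6 -99.3] z 87.6 | body X 9.2 Y -126.6 -71.1
scene rail 1 rib X 26.7 87.9 mean [ 60.7 -33.8] z 87.8 | body X 9.2 Y -60.9 -5.3
scene rail 2 rib X 27.5 89.2 mean [59.2 32.3] z 88.2 | body X 7.7 Y 5.2 60.9
rib [592.8 145. ] size [61. 21.] yaw 0.241 z 92.0 dock [ 52.1 -98.1] 139
rib [580.5 210.4] size [68. 25.] yaw 0.175 z 96.0 dock [ 55.6 -31.7] 147
rib [560.  271.2] size [57. 20.] yaw 0.224 z 93.0 dock [50.1 32.3] 111
rib [ 533.9 -165.2] size [20. 60.] yaw -0.224 z 80.0 dock [ -78.6 -385.5] 114
rib [ 545.9 -577.7] size [18. 62.] yaw -1.036 z 81.0 dock [-164.6 -789.2] 113
rib [ 370.5 -178.5] size [20. 60.] yaw -0.234 z 79.0 dock [-240.5 -359.8] 126
rib [351.9 -25.8] size [18. 58.] yaw -1.019 z 80.0 dock [-222.4 -207.1] 112
rib [ 307.6 -262.6] size [19. 58.] yaw -0.967 z 79.0 dock [-321.5 -426.6] 126
rib [ 174.  -604.8] size [  4. 107.] yaw -0.005 z 70.0 dock [-532.3 -727.4] 62
rib [44.2 -8. ] size [132.  50.] yaw 1.449 z 105.0 dock [-517.2 -116.8] 220
rib [  -0.7 -618.7] size [ 54. 251.] yaw -1.553 z 70.0 dock [-705.3 -699.6] 1544
scene rib [ 395.4 -180.8] size [25. 24.] yaw 0.018 71
scene rib [ 538.  -163.7] size [20. 66.] yaw -0.198 160
tool travel mm [ -67.  -434.8    4.6] rotvec [0.     0.0001 0.0021] rows>= 10.7
```

All three read home. I move over to the last sound module.

{"op": "servo_tool", "data": {
  "plan": [
    {"travel": [-0.0056,-0.0363,0],"angular": [0,0,0]},
    {"travel": [-0.0056,-0.0363,0],"angular": [0,0,0]},
    {"travel": [-0.0056,-0.0363,0],"angular": [0,0,0]},
    {"travel": [-0.0056,-0.0363,0],"angular": [0,0,0]},
    {"travel": [-0.0056,-0.0363,0],"angular": [0,0,0]},
    {"travel": [-0.0056,-0.0363,0],"angular": [0,0,0]},
    {"travel": [-0.0056,-0.0363,0],"angular": [0,0,0]},
    {"travel": [-0.0056,-0.0363,0],"angular": [0,0,0]},
    {"travel": [-0.0056,-0.0363,0],"angular": [0,0,0]},
    {"travel": [-0.0056,-0.0363,0],"angular": [0,0,0]},
    {"travel": [-0.0056,-0.0363,0],"angular": [0,0,0]},
    {"travel": [-0.0054,-0.0355,0],"angular": [0,0,0]}
  ],
  "claw": 0.75
}}

```text
time_s: 35.25
eef_pos: [533.1, -166.9, 179.7]
eef_rot: [-3.142, 0.0, 2.918]
ft_force: [0.7, 0.1, -0.1]
gripper_width: 0.749
finger_force: 0.0
```

{"op": "servo_tool", "data": {
  "plan": [
    {"travel": [0,0,0.005],"angular": [0,0,0]},
    {"travel": [0,0,0],"angular": [0,0,0]},
    {"travel": [0,0,0],"angular": [0,0,0]}
  ]
}}

```text
time_s: 35.5
eef_pos: [533.0, -164.6, 174.2]
eef_rot: [3.141, -0.001, 2.917]
ft_force: [0.1, -1.0, -0.6]
gripper_width: 0.75
finger_force: 0.0
```

```bash
python3 -c "
from h import *
st();go(534.5,-165,69.5,-.225+np.pi)
"
```

```text
t 35.5 pos [ 533.  -164.6  174.2] yaw 2.9169 F [ 0.1 -1.  -0.6] w 0.75 j [-0.43  0.39 -0.27  0.92  0.   -0.21]
tool travel mm [-1.700e+00 -1.000e-01  1.047e+02] rotvec [ 0.0008 -0.0013  0.0003] rows>= 2.6
```

{"op": "servo_tool", "data": {
  "plan": [
    {"travel": [-0.0015,0,0.035],"angular": [0,0,0]},
    {"travel": [0,0,0.035],"angular": [0,0,0]},
    {"travel": [0,0,0.022],"angular": [0,0,0]},
    {"travel": [0,0,0.012],"angular": [0,0,0]},
    {"travel": [0,0,0],"angular": [0,0,0]},
    {"travel": [0,0,0],"angular": [0,0,0]}
  ]
}}

```text
time_s: 36.0
eef_pos: [534.7, -163.7, 70.5]
eef_rot: [3.141, -0.002, 2.919]
ft_force: [0.1, 0.5, 0.7]
gripper_width: 0.752
finger_force: 0.0
```

{"op": "servo_tool", "data": {
  "plan": [
    {"travel": [0,0,0],"angular": [0,0,0]},
    {"travel": [0,0,0],"angular": [0,0,0]},
    {"travel": [0,0,0],"angular": [0,0,0]},
    {"travel": [0,0,0],"angular": [0,0,0]},
    {"travel": [0,0,0],"angular": [0,0,0]},
    {"travel": [0,0,0],"angular": [0,0,0]},
    {"travel": [0,0,0],"angular": [0,0,0]}
  ],
  "claw": 0
}}

```text
time_s: 36.58
eef_pos: [535.9, -165.2, 72.1]
eef_rot: [3.141, 0.002, 2.917]
ft_force: [-0.8, 1.9, 6.9]
gripper_width: 0.192
finger_force: 88.0
```

{"op": "servo_tool", "data": {
  "plan": [
    {"travel": [0,0,-0.02],"angular": [0,0,0]},
    {"travel": [0,0,-0.025],"angular": [0,0,0]},
    {"travel": [0,0,-0.025],"angular": [0,0,-0.06]},
    {"travel": [0,0,-0.025],"angular": [0,0,-0.1]},
    {"travel": [0,0,0],"angular": [0,0,-0.1]},
    {"travel": [0,0,0],"angular": [0,0,-0.1]},
    {"travel": [0,0,0],"angular": [0,0,-0.1036]},
    {"travel": [0,0,0],"angular": [0,0,0]}
  ]
}}

```text
time_s: 37.25
eef_pos: [534.5, -165.2, 165.7]
eef_rot: [3.141, -0.0, -2.902]
ft_force: [-0.5, -0.1, -4.4]
gripper_width: 0.2
finger_force: 89.0
```

```bash
python3 -c "
from h import *
st();god(-66,99,165)
"
```

```text
t 37.25 pos [ 534.5 -165.2  165.7] yaw -2.9015 F [-0.5 -0.1 -4.4] w 0.2 j [-0.43  0.4  -0.27  0.9  -0.   -0.67]
tool travel mm [-12.6 484.7   0.8] rotvec [ 0.0002 -0.0004  0.0011] rows>= 11.8
```

{"op": "servo_tool", "data": {
  "plan": [
    {"travel": [-0.001,0.03,0],"angular": [0,0,0]},
    {"travel": [-0.001,0.03,0],"angular": [0,0,0]},
    {"travel": [-0.001,0.03,0],"angular": [0,0,0]},
    {"travel": [-0.001,0.03,0],"angular": [0,0,0]},
    {"travel": [-0.001,0.03,0],"angular": [0,0,0]},
    {"travel": [-0.001,0.03,0],"angular": [0,0,0]},
    {"travel": [-0.001,0.03,0],"angular": [0,0,0]},
    {"travel": [-0.001,0.03,0],"angular": [0,0,0]},
    {"travel": [-0.001,0.03,0],"angular": [0,0,0]},
    {"travel": [-0.001,0.03,0],"angular": [0,0,0]},
    {"travel": [-0.001,0.03,0],"angular": [0,0,0]},
    {"travel": [-0.001,0.03,0],"angular": [0,0,0]}
  ]
}}

```text
time_s: 38.25
eef_pos: [460.7, 188.6, 165.6]
eef_rot: [-3.142, -0.0, -2.906]
ft_force: [0.9, 0.2, -3.2]
gripper_width: 0.193
finger_force: 89.2
```

{"op": "servo_tool", "data": {
  "plan": [
    {"travel": [0,0.03,0],"angular": [0,0,0]},
    {"travel": [0,0.03,0],"angular": [0,0,0]},
    {"travel": [0,0.03,0],"angular": [0,0,0]},
    {"travel": [0,0.023,0],"angular": [0,0,0]},
    {"travel": [0,0.012,0.02],"angular": [0,0,0]},
    {"travel": [0,0,0.025],"angular": [0,0,0]},
    {"travel": [0,0,0.025],"angular": [0,0,0]},
    {"travel": [0,0,0],"angular": [0,0,0]},
    {"travel": [0,0,0],"angular": [0,0,0]}
  ]
}}

```text
time_s: 39.0
eef_pos: [430.4, 308.0, 94.6]
eef_rot: [-3.141, -0.004, -2.905]
ft_force: [0.3, -0.1, -3.2]
gripper_width: 0.197
finger_force: 89.2
```

```bash
python3 -c "
from h import *
st();god(-66,99,84)
p,d=cams.camera('scene'); o=ortho('scene',p,25,380,600,160,400,3); cv2.imwrite('pics/m4.png',o[60:650,:,::-1])
"
```

```text
t 39.0 pos [430.4 308.   94.6] yaw -2.9046 F [ 0.3 -0.1 -3.2] w 0.197 j [ 0.48  0.43 -0.44  0.71 -0.    0.24]
tool travel mm [-1.2  0.3 10.6] rotvec [-0.001  -0.0041 -0.002 ] rows>= 0.3
```

View pics/m4.png

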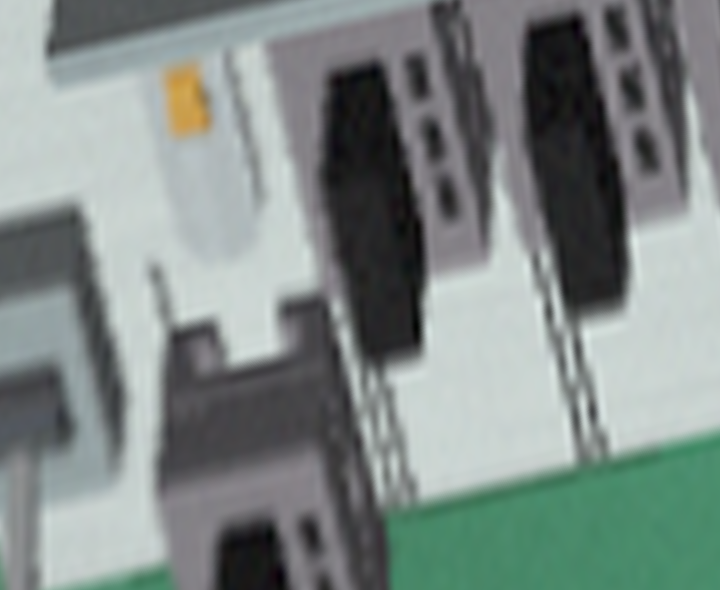

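Mouth (252,347) against the rail line at ≈247: about 1.5 mm to the right, so I shift +1.2 mm, lower, and slide.

{"op": "servo_tool", "data": {
  "plan": [
    {"travel": [0,0.0012,0.005],"angular": [0,0,0]},
    {"travel": [0,0,0.004],"angular": [0,0,0]},
    {"travel": [0,0,0.0012],"angular": [0,0,0]},
    {"travel": [0,0,0],"angular": [0,0,0]},
    {"travel": [0,0,0],"angular": [0,0,0]}
  ]
}}

```text
time_s: 39.47
eef_pos: [431.9, 310.0, 85.8]
eef_rot: [3.141, 0.0, -2.903]
ft_force: [0.0, 0.3, -3.2]
gripper_width: 0.199
finger_force: 89.2
```

{"op": "servo_tool", "data": {
  "plan": [
    {"travel": [-0.008,0,0],"angular": [0,0,0]},
    {"travel": [-0.008,0,0],"angular": [0,0,0]},
    {"travel": [-0.008,0,0],"angular": [0,0,0]},
    {"travel": [-0.008,0,0],"angular": [0,0,0]},
    {"travel": [-0.008,0,0],"angular": [0,0,0]},
    {"travel": [0,0,0],"angular": [0,0,0]}
  ]
}}

```text
time_s: 39.97
eef_pos: [473.0, 320.0, 85.5]
eef_rot: [3.141, 0.002, -2.904]
ft_force: [0.6, -0.5, -4.9]
gripper_width: 0.196
finger_force: 89.0
```

```bash
python3 -c "
from h import *
st();god(55,99,84)
"
```

```text
t 39.97 pos [473.  320.   85.5] yaw -2.9038 F [ 0.6 -0.5 -4.9] w 0.196 j [ 0.47  0.5  -0.34  0.73 -0.    0.23]
tool travel mm [-77.9  -1.2   1.6] rotvec [ 0.0003  0.0022 -0.0012] rows>= 1.9
```

{"op": "servo_tool", "data": {
  "plan": [
    {"travel": [-0.007,0,0.001],"angular": [0,0,0]},
    {"travel": [-0.007,0,0],"angular": [0,0,0]},
    {"travel": [-0.007,0,0],"angular": [0,0,0]},
    {"travel": [-0.007,0,0],"angular": [0,0,0]},
    {"travel": [-0.007,0,0],"angular": [0,0,0]},
    {"travel": [-0.007,0,0],"angular": [0,0,0]},
    {"travel": [-0.007,0,0],"angular": [0,0,0]},
    {"travel": [-0.007,0,0],"angular": [0,0,0]},
    {"travel": [-0.006,0,0],"angular": [0,0,0]},
    {"travel": [0,0,0],"angular": [0,0,0]}
  ]
}}

```text
time_s: 40.8
eef_pos: [532.8, 334.5, 84.8]
eef_rot: [3.141, 0.002, -2.904]
ft_force: [0.6, 0.5, 0.8]
gripper_width: 0.193
finger_force: 89.7
```

{"op": "servo_tool", "data": {
  "plan": [
    {"travel": [-0.004,0,0],"angular": [0,0,0]},
    {"travel": [-0.004,0,0],"angular": [0,0,0]},
    {"travel": [-0.004,0,0],"angular": [0,0,0]},
    {"travel": [-0.003,0,0],"angular": [0,0,0]},
    {"travel": [0,0,0],"angular": [0,0,0]},
    {"travel": [0,0,0],"angular": [0,0,0]}
  ]
}}

```text
time_s: 41.3
eef_pos: [545.7, 337.7, 84.3]
eef_rot: [-3.142, 0.0, -2.903]
ft_force: [2.5, 0.2, -1.8]
gripper_width: 0.198
finger_force: 89.5
```

{"op": "servo_tool", "data": {
  "plan": [
    {"travel": [-0.002,0,0],"angular": [0,0,0]},
    {"travel": [-0.0015,0,0],"angular": [0,0,0]},
    {"travel": [-0.0015,0,0],"angular": [0,0,0]},
    {"travel": [0,0,0],"angular": [0,0,0]},
    {"travel": [0,0,0],"angular": [0,0,0]}
  ]
}}

```text
time_s: 41.72
eef_pos: [549.4, 338.6, 84.5]
eef_rot: [-3.142, -0.002, -2.903]
ft_force: [-4.4, -0.8, 2.5]
gripper_width: 0.197
finger_force: 90.0
```

```bash
python3 -c "
from h import *
st();god(55,99,84)
"
```

```text
t 41.72 pos [549.4 338.6  84.5] yaw -2.9028 F [-4.4 -0.8  2.5] w 0.197 j [ 0.44  0.63 -0.12  0.83  0.    0.2 ]
tool travel mm [ 0.7 -1.3  0.5] rotvec [-0.     -0.0016 -0.0002] rows>= 0.0
```

{"op": "servo_tool", "data": {
  "plan": [
    {"travel": [-0.0015,0,0],"angular": [0,0,0]},
    {"travel": [-0.0015,0,0],"angular": [0,0,0]},
    {"travel": [0,0,0],"angular": [0,0,0]},
    {"travel": [0,0,0],"angular": [0,0,0]}
  ]
}}

```text
time_s: 42.05
eef_pos: [549.5, 338.7, 84.5]
eef_rot: [-3.141, -0.007, -2.902]
ft_force: [-11.4, -2.9, 10.0]
gripper_width: 0.197
finger_force: 90.9
```

{"op": "servo_tool", "data": {
  "plan": [
    {"travel": [0.004,0,0],"angular": [0,0,0]},
    {"travel": [0,0,0],"angular": [0,0,0]},
    {"travel": [0,0,0],"angular": [0,0,0]},
    {"travel": [0,0,0],"angular": [0,0,0]},
    {"travel": [0,0,-0.02],"angular": [0,0,0]},
    {"travel": [0,0,-0.04],"angular": [0,0,0]},
    {"travel": [0,0,-0.035],"angular": [0,0,0.09]},
    {"travel": [0,0,0],"angular": [0,0,0.12]},
    {"travel": [0,0,0],"angular": [0,0,0.12]},
    {"travel": [0,0,0],"angular": [0,0,0.12]},
    {"travel": [0,0,0],"angular": [0,0,0.03]}
  ],
  "claw": 0.5
}}

```text
time_s: 42.97
eef_pos: [550.1, 338.8, 180.0]
eef_rot: [3.14, 0.002, 2.896]
ft_force: [0.9, -1.5, -0.6]
gripper_width: 0.5
finger_force: 0.0
```

```bash
python3 -c "
from h import *
st();home();mods();ball();go(370.5,-178.5,175,-.24+np.pi)
"
```

```text
t 42.97 pos [550.1 338.8 180. ] yaw 2.8955 F [ 0.9 -1.5 -0.6] w 0.5 j [ 0.44  0.54 -0.    1.02 -0.    0.68]
top rail 0 rib X 22.1 81.8 mean [ 52.1 -98.3] z 88.0 | body X 7.3 Y -125.1 -71.0
top rail 1 rib X 21.8 82.0 mean [ 50.8 -33.5] z 88.3 | body X 7.1 Y -60.1 -5.0
top rail 2 rib X 21.6 81.3 mean [50.9 32.1] z 87.5 | body X 8.0 Y 5.2 60.4
top rail 3 rib X 22.0 78.8 mean [44.3 97.4] z 88.2 | body X 7.4 Y 71.7 126.9
scene rail 0 rib X 26.5 90.4 mean [ 61.1 -99.3] z 88.7 | body X 9.4 Y -126.3 -71.1
scene rail 1 rib X 27.3 87.6 mean [ 59.9 -33.8] z 87.4 | body X 10.3 Y -60.8 -5.2
scene rail 2 rib X 25.8 87.7 mean [59.7 32.1] z 87.5 | body X 9.2 Y 5.2 60.6
scene rail 3 rib X 29.0 88.7 mean [60.4 98.3] z 87.5 | body X 9.9 Y 71.1 126.8
rib [596.5 148.1] size [70. 24.] yaw 0.232 z 91.0 dock [ 56.4 -95.9] 139
rib [578. 208.] size [61. 26.] yaw 0.374 z 91.0 dock [ 52.6 -33.4] 147
rib [560.5 275. ] size [60. 29.] yaw 0.215 z 91.0 dock [51.4 35.9] 156
rib [545.  335.6] size [59. 21.] yaw 0.227 z 90.0 dock [50.7 98.4] 133
rib [ 545.7 -577.6] size [18. 63.] yaw -1.04 z 80.0 dock [-164.7 -789.1] 114
rib [ 370.4 -178.4] size [20. 59.] yaw -0.243 z 80.0 dock [-240.6 -359.7] 126
rib [351.9 -25.9] size [18. 58.] yaw -1.011 z 82.0 dock [-222.4 -207.1] 112
rib [ 307.7 -262.6] size [18. 58.] yaw -0.966 z 79.0 dock [-321.5 -426.7] 126
rib [ 176.  -604.8] size [  4. 103.] yaw -0.02 z 72.0 dock [-530.4 -727.9] 66
rib [45.2 -9.7] size [131.  47.] yaw 1.414 z 105.0 dock [-516.6 -118.8] 212
rib [   3.  -618.1] size [ 54. 252.] yaw -1.519 z 71.0 dock [-701.6 -699.9] 1540
top ball 56 [-61.1 170.3] [-73. 161.] [-50. 186.]
scene ball 13 [-50.9 174.4] [-57. 160.] [-38. 181.]
tool travel mm [  50.6 -544.9    4.3] rotvec [ 0.0002  0.0003 -0.0007] rows>= 13.3
```

All four sound modules are home and the lever is still off. Now the chipped one.

{"op": "servo_tool", "data": {
  "plan": [
    {"travel": [0.0034,-0.0363,0],"angular": [0,0,0]},
    {"travel": [0.0034,-0.0363,0],"angular": [0,0,0]},
    {"travel": [0.0034,-0.0363,0],"angular": [0,0,0]},
    {"travel": [0.0034,-0.0363,0],"angular": [0,0,0]},
    {"travel": [0.0034,-0.0363,0],"angular": [0,0,0]},
    {"travel": [0.0034,-0.0363,0],"angular": [0,0,0]},
    {"travel": [0.0034,-0.0363,0],"angular": [0,0,0]},
    {"travel": [0.0034,-0.0363,0],"angular": [0,0,0]},
    {"travel": [0.0034,-0.0363,0],"angular": [0,0,0]},
    {"travel": [0.0034,-0.0363,0],"angular": [0,0,0]},
    {"travel": [0.0034,-0.0363,0],"angular": [0,0,0]},
    {"travel": [0.0034,-0.0363,0],"angular": [0,0,0]}
  ],
  "claw": 0.7
}}

```text
time_s: 44.22
eef_pos: [404.9, -76.2, 179.8]
eef_rot: [-3.141, 0.001, 2.901]
ft_force: [0.2, -0.3, -0.4]
gripper_width: 0.703
finger_force: 0.0
```

{"op": "servo_tool", "data": {
  "plan": [
    {"travel": [0.0034,-0.0363,0],"angular": [0,0,0]},
    {"travel": [0.0034,-0.0363,0],"angular": [0,0,0]},
    {"travel": [0.003,-0.0367,0],"angular": [0,0,0]},
    {"travel": [0,0,0],"angular": [0,0,0]},
    {"travel": [0,0,0],"angular": [0,0,0]},
    {"travel": [0,0,0],"angular": [0,0,0]}
  ]
}}

```text
time_s: 44.72
eef_pos: [369.8, -178.3, 179.5]
eef_rot: [3.141, -0.0, 2.9]
ft_force: [-0.0, -0.4, -0.2]
gripper_width: 0.703
finger_force: 0.0
```

```bash
python3 -c "
from h import *
st();go(370.5,-178.5,69.5,-.24+np.pi)
"
```

```text
t 44.72 pos [ 369.8 -178.3  179.5] yaw 2.8997 F [-0.  -0.4 -0.2] w 0.703 j [-0.63  0.12 -0.62  0.83  0.   -0.39]
tool travel mm [-8.0e-01 -1.0e-01  1.1e+02] rotvec [ 0.0005 -0.0001 -0.0019] rows>= 2.7
```

{"op": "servo_tool", "data": {
  "plan": [
    {"travel": [-0.0008,0,0.035],"angular": [0,0,0]},
    {"travel": [0,0,0.035],"angular": [0,0,0]},
    {"travel": [0,0,0.025],"angular": [0,0,0]},
    {"travel": [0,0,0.015],"angular": [0,0,0]},
    {"travel": [0,0,0],"angular": [0,0,0]},
    {"travel": [0,0,0],"angular": [0,0,0]}
  ]
}}

```text
time_s: 45.22
eef_pos: [370.5, -176.9, 69.1]
eef_rot: [3.141, -0.002, 2.903]
ft_force: [0.6, -0.1, 0.2]
gripper_width: 0.697
finger_force: 0.0
```

{"op": "servo_tool", "data": {
  "plan": [
    {"travel": [0,0,0],"angular": [0,0,0]},
    {"travel": [0,0,0],"angular": [0,0,0]},
    {"travel": [0,0,0],"angular": [0,0,0]},
    {"travel": [0,0,0],"angular": [0,0,0]},
    {"travel": [0,0,0],"angular": [0,0,0]},
    {"travel": [0,0,0],"angular": [0,0,0]},
    {"travel": [0,0,0],"angular": [0,0,0]}
  ],
  "claw": 0
}}

```text
time_s: 45.8
eef_pos: [371.7, -178.7, 70.8]
eef_rot: [3.141, 0.003, 2.901]
ft_force: [-0.6, 2.0, 8.1]
gripper_width: 0.198
finger_force: 88.0
```

{"op": "servo_tool", "data": {
  "plan": [
    {"travel": [0,0,-0.02],"angular": [0,0,0]},
    {"travel": [0,0,-0.03],"angular": [0,0,0]},
    {"travel": [0,0,-0.03],"angular": [0,0,-0.065]},
    {"travel": [0,0,-0.03],"angular": [0,0,-0.07]},
    {"travel": [0,0,0],"angular": [0,0,-0.07]},
    {"travel": [0,0,0],"angular": [0,0,0]},
    {"travel": [0,0,0],"angular": [0,0,0]}
  ]
}}

```text
time_s: 46.38
eef_pos: [370.2, -178.3, 179.5]
eef_rot: [3.142, -0.0, 3.103]
ft_force: [-1.0, -0.1, -3.8]
gripper_width: 0.197
finger_force: 89.6
```

```bash
python3 -c "
from h import *
st();go(497,-381,178,-.037+np.pi)
"
```

```text
t 46.38 pos [ 370.2 -178.3  179.5] yaw 3.1033 F [-1.  -0.1 -3.8] w 0.197 j [-0.63  0.12 -0.62  0.83  0.   -0.59]
tool travel mm [-134.5 -197.7    1.4] rotvec [ 0.0001 -0.0001 -0.0013] rows>= 5.8
```

{"op": "servo_tool", "data": {
  "plan": [
    {"travel": [-0.015,-0.022,0],"angular": [0,0,0]},
    {"travel": [-0.015,-0.022,0],"angular": [0,0,0]},
    {"travel": [-0.015,-0.022,0],"angular": [0,0,0]},
    {"travel": [-0.015,-0.022,0],"angular": [0,0,0]},
    {"travel": [-0.015,-0.022,0],"angular": [0,0,0]},
    {"travel": [-0.015,-0.022,0],"angular": [0,0,0]},
    {"travel": [-0.015,-0.022,0],"angular": [0,0,0]},
    {"travel": [-0.015,-0.022,0],"angular": [0,0,0]},
    {"travel": [-0.0145,-0.0217,0],"angular": [0,0,0]},
    {"travel": [0,0,0],"angular": [0,0,0]},
    {"travel": [0,0,0],"angular": [0,0,0]}
  ]
}}

```text
time_s: 47.3
eef_pos: [497.1, -381.2, 176.8]
eef_rot: [3.139, -0.003, 3.103]
ft_force: [-1.2, 0.4, -3.2]
gripper_width: 0.194
finger_force: 89.8
```

{"op": "servo_tool", "data": {
  "plan": [
    {"travel": [0,0,0.03],"angular": [0,0,0]},
    {"travel": [0,0,0.03],"angular": [0,0,0]},
    {"travel": [0,0,0.02],"angular": [0,0,0]},
    {"travel": [0,0,0.013],"angular": [0,0,0]},
    {"travel": [0,0,0.008],"angular": [0,0,0]},
    {"travel": [0,0,0],"angular": [0,0,0]},
    {"travel": [0,0,0],"angular": [0,0,0]}
  ]
}}

```text
time_s: 47.88
eef_pos: [497.4, -380.2, 78.2]
eef_rot: [3.141, -0.001, 3.105]
ft_force: [-0.6, -0.1, -4.6]
gripper_width: 0.199
finger_force: 89.8
```

{"op": "servo_tool", "data": {
  "plan": [
    {"travel": [0,0,0],"angular": [0,0,0]},
    {"travel": [0,0,0],"angular": [0,0,0]},
    {"travel": [0,0,0],"angular": [0,0,0]},
    {"travel": [0,0,0],"angular": [0,0,0]},
    {"travel": [0,0,-0.02],"angular": [0,0,0]},
    {"travel": [0,0,-0.04],"angular": [0,0,0]},
    {"travel": [0,0,-0.04],"angular": [0,0,0]},
    {"travel": [0,0,0],"angular": [0,0,0]},
    {"travel": [0,0,0],"angular": [0,0,0]}
  ],
  "claw": 0.6
}}

```text
time_s: 48.63
eef_pos: [499.7, -382.8, 182.3]
eef_rot: [-3.137, 0.006, 3.105]
ft_force: [0.8, 0.6, 0.1]
gripper_width: 0.599
finger_force: 0.0
```

```bash
python3 -c "
from h import *
st();mods();home();smods(380,620,-460,-300);god(-115,170,180)
"
```

```text
t 48.63 pos [ 499.7 -382.8  182.3] yaw 3.1051 F [0.8 0.6 0.1] w 0.599 j [-0.77  0.5  -0.06  1.    0.   -0.73]
rib [592.7 144.9] size [62. 20.] yaw 0.25 z 92.0 dock [ 51.9 -98.2] 139
rib [580.  211.8] size [69. 26.] yaw 0.258 z 90.0 dock [ 55.5 -30.2] 148
rib [564.2 276.1] size [69. 28.] yaw 0.247 z 93.0 dock [55.3 36.1] 156
rib [545.8 335.7] size [60. 22.] yaw 0.265 z 91.0 dock [51.5 98.3] 168
rib [ 149.6 -605.1] size [156.   6.] yaw 0.011 z 72.0 dock [-556.1 -722. ] 85
rib [ 40.  -24.9] size [130.  45.] yaw 1.044 z 105.0 dock [-525.3 -132.3] 182
rib [   4.1 -618.1] size [ 55. 252.] yaw -1.51 z 70.0 dock [-700.5 -700.1] 1540
top rail 0 rib X 21.8 82.2 mean [ 51.4 -98.7] z 88.1 | body X 7.9 Y -125.3 -71.0
top rail 1 rib X 21.3 81.0 mean [ 50.5 -33.5] z 88.3 | body X 8.3 Y -60.5 -5.3
top rail 2 rib X 21.9 80.6 mean [51.3 32.2] z 87.7 | body X 8.0 Y 5.8 60.3
top rail 3 rib X 21.5 80.7 mean [50.9 98.4] z 88.4 | body X 7.2 Y 71.7 126.8
scene rail 0 rib X 29.1 88.4 mean [ 61.  -99.3] z 87.9 | body X 6.3 Y -126.5 -71.0
scene rail 1 rib X 26.8 89.9 mean [ 60.7 -34. ] z 88.0 | body X 8.6 Y -60.8 -5.0
scene rail 2 rib X 26.5 87.8 mean [60.  32.2] z 87.6 | body X 8.0 Y 5.3 60.9
scene rail 3 rib X 29.1 88.3 mean [60.4 98.1] z 87.8 | body X 7.2 Y 71.4 126.8
scene rib [ 499.8 -378.8] size [19. 64.] yaw -0.012 152
tool travel mm [157.1 741.1  -1.4] rotvec [ 0.002  -0.0016 -0.2754] rows>= 18.5
```

The chipped module is in the tray at (500,-379), and all the others are still home. Now the lever.

{"op": "servo_tool", "data": {
  "plan": [
    {"travel": [0,0,0],"angular": [0,0,-0.092]},
    {"travel": [0,0,0],"angular": [0,0,-0.092]},
    {"travel": [0,0,0],"angular": [0,0,-0.092]},
    {"travel": [-0.0024,0.038,0],"angular": [0,0,0]},
    {"travel": [-0.0024,0.038,0],"angular": [0,0,0]},
    {"travel": [-0.0024,0.038,0],"angular": [0,0,0]},
    {"travel": [-0.0024,0.038,0],"angular": [0,0,0]},
    {"travel": [-0.0024,0.038,0],"angular": [0,0,0]},
    {"travel": [-0.0024,0.038,0],"angular": [0,0,0]},
    {"travel": [-0.0024,0.038,0],"angular": [0,0,0]},
    {"travel": [-0.0024,0.038,0],"angular": [0,0,0]},
    {"travel": [-0.0024,0.038,0],"angular": [0,0,0]}
  ],
  "claw": 0
}}

```text
time_s: 49.83
eef_pos: [436.1, -41.9, 177.3]
eef_rot: [3.14, -0.002, -2.903]
ft_force: [-0.4, -0.6, 0.4]
gripper_width: -0.001
finger_force: 0.0
```

{"op": "servo_tool", "data": {
  "plan": [
    {"travel": [-0.0024,0.038,0],"angular": [0,0,0]},
    {"travel": [-0.0024,0.038,0],"angular": [0,0,0]},
    {"travel": [-0.0024,0.038,0],"angular": [0,0,0]},
    {"travel": [-0.0024,0.038,0],"angular": [0,0,0]},
    {"travel": [-0.0024,0.038,0],"angular": [0,0,0]},
    {"travel": [-0.0024,0.038,0],"angular": [0,0,0]},
    {"travel": [-0.0024,0.038,0],"angular": [0,0,0]},
    {"travel": [-0.0024,0.038,0],"angular": [0,0,0]},
    {"travel": [-0.0024,0.038,0],"angular": [0,0,0]},
    {"travel": [-0.0024,0.038,0],"angular": [0,0,0]},
    {"travel": [-0.0024,0.038,0],"angular": [0,0,0]},
    {"travel": [0,0,0],"angular": [0,0,0]}
  ]
}}

```text
time_s: 50.83
eef_pos: [362.4, 373.9, 177.3]
eef_rot: [3.139, -0.001, -2.895]
ft_force: [-0.3, 0.3, -0.1]
gripper_width: 0.001
finger_force: 0.0
```

{"op": "servo_tool", "data": {
  "plan": [
    {"travel": [0,0,0],"angular": [0,0,0]},
    {"travel": [0,0,0],"angular": [0,0,0]}
  ]
}}

```text
time_s: 51.0
eef_pos: [363.2, 367.8, 177.2]
eef_rot: [-3.14, -0.003, -2.901]
ft_force: [0.1, 0.1, -0.7]
gripper_width: -0.003
finger_force: 0.0
```

```bash
python3 -c "
from h import *
st();god(-115,170,90);ball()
"
```

```text
t 51.0 pos [363.2 367.8 177.2] yaw -2.9014 F [ 0.1  0.1 -0.7] w -0.003 j [ 0.65  0.32 -0.37  0.89 -0.    0.41]
tool travel mm [-3.5 -2.5 87.2] rotvec [-0.0016 -0.0025  0.0012] rows>= 2.1
top ball 57 [-61.2 170. ] [-72. 160.] [-49. 183.]
scene ball 65 [-51.  169.8] [-62. 159.] [-44. 181.]
```

{"op": "servo_tool", "data": {
  "plan": [
    {"travel": [0,-0.001,0.03],"angular": [0,0,0]},
    {"travel": [0,-0.001,0.03],"angular": [0,0,0]},
    {"travel": [0,0,0.027],"angular": [0,0,0]},
    {"travel": [-0.015,0,0],"angular": [0,0,0]},
    {"travel": [-0.012,0,0],"angular": [0,0,0]},
    {"travel": [-0.01,0,0],"angular": [0,0,0]},
    {"travel": [-0.01,0,0],"angular": [0,0,0]},
    {"travel": [-0.01,0,0],"angular": [0,0,0]},
    {"travel": [-0.01,0,0],"angular": [0,0,0]},
    {"travel": [-0.01,0,0],"angular": [0,0,0]},
    {"travel": [0,0,0],"angular": [0,0,0]}
  ]
}}

```text
time_s: 52.02
eef_pos: [442.1, 385.5, 91.9]
eef_rot: [3.141, 0.003, -2.903]
ft_force: [0.5, 0.3, -0.5]
gripper_width: 0.004
finger_force: 0.0
```

{"op": "servo_tool", "data": {
  "plan": [
    {"travel": [-0.008,0,0],"angular": [0,0,0]},
    {"travel": [-0.008,0,0],"angular": [0,0,0]},
    {"travel": [-0.007,0,0],"angular": [0,0,0]},
    {"travel": [-0.006,0,0],"angular": [0,0,0]},
    {"travel": [-0.004,0,0],"angular": [0,0,0]},
    {"travel": [0,0,0],"angular": [0,0,0]}
  ]
}}

```text
time_s: 52.52
eef_pos: [471.9, 392.9, 91.3]
eef_rot: [3.141, -0.0, -2.902]
ft_force: [-1.9, -0.3, 0.7]
gripper_width: 0.003
finger_force: 0.2
```

```bash
python3 -c "
from h import *
st();god(-4,170,90);ball()
"
```

```text
t 52.52 pos [471.9 392.9  91.3] yaw -2.9023 F [-1.9 -0.3  0.7] w 0.003 j [ 0.57  0.57 -0.21  0.8   0.    0.33]
tool travel mm [-2.7 -1.3  1.3] rotvec [ 0.0001 -0.0003  0.0003] rows>= 0.1
top ball 14 [-10.7 166.1] [-19. 159.] [ 26. 175.]
scene ball 132 [ 15.  167.5] [-18. 156.] [ 33. 185.]
```

{"op": "servo_tool", "data": {
  "plan": [
    {"travel": [-0.003,0,0],"angular": [0,0,0]},
    {"travel": [-0.003,0,0],"angular": [0,0,0]},
    {"travel": [0,0,0],"angular": [0,0,0]}
  ]
}}

```text
time_s: 52.87
eef_pos: [472.7, 393.2, 91.0]
eef_rot: [3.141, -0.009, -2.901]
ft_force: [-12.5, -2.9, 7.0]
gripper_width: -0.002
finger_force: 6.7
```

{"op": "servo_tool", "data": {
  "plan": [
    {"travel": [-0.002,0,0],"angular": [0,0,0]},
    {"travel": [-0.002,0,0],"angular": [0,0,0]},
    {"travel": [0,0,0],"angular": [0,0,0]},
    {"travel": [0,0,0],"angular": [0,0,0]}
  ]
}}

```text
time_s: 53.2
eef_pos: [473.0, 393.2, 90.8]
eef_rot: [-3.142, -0.015, -2.9]
ft_force: [-19.1, -5.5, 14.8]
gripper_width: 0.002
finger_force: 11.7
```

The lever is at its on stop. I retreat and check everything before handing in.

{"op": "servo_tool", "data": {
  "plan": [
    {"travel": [0.02,0,0],"angular": [0,0,0]},
    {"travel": [0.03,0,0],"angular": [0,0,0]},
    {"travel": [0.03,0,-0.02],"angular": [0,0,0]},
    {"travel": [0.02,0,-0.03],"angular": [0,0,0]},
    {"travel": [0,0,-0.04],"angular": [0,0,0]},
    {"travel": [0,0,-0.04],"angular": [0,0,0]},
    {"travel": [0,0,0],"angular": [0,0,0]},
    {"travel": [0,0,0],"angular": [0,0,0]}
  ]
}}

```text
time_s: 53.87
eef_pos: [385.8, 372.8, 224.9]
eef_rot: [3.139, 0.007, -2.902]
ft_force: [-0.5, 0.3, 0.3]
gripper_width: -0.001
finger_force: 0.0
```

```bash
python3 -c "
from h import *
st();ball();home();mods()
p,d=cams.camera('scene');cv2.imwrite('pics/end.png',p[:,:,::-1])"
```

```text
t 53.87 pos [385.8 372.8 224.9] yaw -2.9016 F [-0.5  0.3  0.3] w -0.001 j [ 0.63  0.3  -0.25  1.01 -0.    0.39]
top ball 55 [ 14.5 170.6] [  4. 160.] [ 26. 182.]
scene ball 71 [ 25.8 169.8] [ 10. 159.] [ 34. 183.]
top rail 0 rib X 22.0 81.9 mean [ 51.4 -98.4] z 88.4 | body X 8.4 Y -125.2 -71.1
top rail 1 rib X 21.4 81.5 mean [ 51.6 -33.3] z 87.7 | body X 8.3 Y -60.0 -5.0
top rail 2 rib X 21.9 82.0 mean [50.9 32. ] z 88.9 | body X 7.5 Y 5.7 60.4
top rail 3 rib X 21.4 81.1 mean [51.  98.4] z 88.0 | body X 7.4 Y 72.1 127.0
scene rail 0 rib X 28.7 87.1 mean [ 60.4 -99.4] z 87.9 | body X 7.6 Y -126.7 -71.4
scene rail 1 rib X 27.0 88.9 mean [ 61.1 -33.7] z 88.3 | body X 7.8 Y -60.9 -5.2
scene rail 2 rib X 24.4 87.1 mean [59.6 32.4] z 87.4 | body X 7.9 Y 5.4 60.8
scene rail 3 rib X 28.0 89.0 mean [60.8 98.1] z 87.4 | body X 9.4 Y 72.2 126.6
rib [597.  146.1] size [69. 24.] yaw 0.331 z 90.0 dock [ 56.4 -98. ] 141
rib [576.6 207.8] size [60. 25.] yaw 0.379 z 91.0 dock [ 51.2 -33.2] 144
rib [560.1 274.9] size [60. 28.] yaw 0.284 z 90.0 dock [51.  35.9] 157
rib [545.2 335.9] size [60. 22.] yaw 0.226 z 90.0 dock [51.  98.6] 166
rib [ 546.  -577.9] size [18. 62.] yaw -1.037 z 78.0 dock [-164.6 -789.4] 111
rib [ 496.1 -379.9] size [60. 21.] yaw 0.0 z 85.0 dock [-166.2 -585.2] 146
rib [351.9 -26.1] size [19. 58.] yaw -1.019 z 80.0 dock [-222.5 -207.3] 112
rib [ 307.9 -262.7] size [18. 58.] yaw -0.967 z 79.0 dock [-321.3 -426.8] 126
rib [ 148.9 -604.8] size [157.   8.] yaw 0.006 z 72.0 dock [-556.7 -721.5] 89
rib [43.7 -8.4] size [133.  51.] yaw 1.44 z 105.0 dock [-517.7 -117.1] 210
rib [   3.7 -618.2] size [ 54. 250.] yaw -1.514 z 68.0 dock [-701.  -700.1] 1538
```

View pics/end.png

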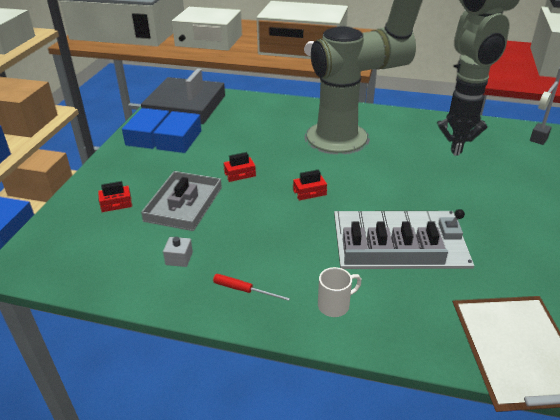

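The final picture shows four modules in a row on the dock (355–430, 233), the chipped one in the tray (181,190), the lever leaning away (460,214) and the bystanders untouched.

```bash
python3 -c "
from cell import bot
print(bot.finish_job())"
```

```text
the job is handed in; nothing more can be done
None
```

The job is handed in (no verdict came back): by my camera and force checks, all four sound modules are home on the rails, the chipped one is in the tray, and the lever went off first and is now fully on; there was no short module, the arm is clear, and the mug, screwdriver and check weight look untouched.

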